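# Load the theatre centrifuge and hold its bayonet lid at half-turn

## Robot

A 6-joint arm with a two-finger parallel gripper is mounted at the origin on the work surface. World frame = base frame: x ahead of the robot, y to its left, z up, the work surface at z = 0. Lengths are in mm, angles in rad, forces in N, time in s.
With the tool pointing down it reaches from about 400 to 925 mm from the base axis. Payload 12.5 kg.
Tool frame: the origin (TCP) lies on the mounting face of the last link; the fingertips stand 190 mm ahead of it and the grasp point (between the pads) lies 171 mm ahead of it; x points along the fingers, y is the direction in which the jaws open and shut, and the axes are right-handed (so a half turn about x gives the same grasp; the last joint's range is limited). The gripper opens to 95 mm and grips with 3 to 60 N. Pads are 20 mm wide; open, the fingers measure 119 mm over their backs; the gripper's body (75 mm by 180 mm) begins 59 mm behind the grasp point.
Start: joints at [-1.242, 0.491, 1.559, -0, 1.092, -0.106], TCP at [263.287, -566.838, 404.761] pointing down, gripper open.
Joint ranges: [-3.1, 3.1], [-0.84, 2.19], [0.05, 2.79], [-1.13, 4.28], [0.06, 2.93], [-2.69, 2.69]. Speed limits (rad/s): [2.22, 2.22, 2.79, 3.14, 3.14, 3.14].

## Interface

Orientations are given as [roll, pitch, yaw] about the fixed x, y, z axes, in that order (R = Rz(yaw) Ry(pitch) Rx(roll)).
In Python, from cell import env, eyes gives the robot as it stands. The module is installed in compiled form; this text tells all that it offers.
- The arm moves only by the tool jog_arm, never from a script. Its argument "deltas" is one flat list of numbers, 7 for each row, row after row: the shift along the tool's x, y, z in mm, then the turn, a rotation vector about the tool's x, y, z in rad, then the opening, from 0 (shut) to 1 (fully open). A call has 1 to 10 rows; each row shifts and turns the pose as measured when the row begins, along the tool's axes as they then stand; what a row does not reach is not made up. A row lasts 1/8 s, in which the tool goes at most 62.5 mm and 10.7 degrees, less where a joint would pass 70% of its speed; a pose out of reach is approached as far as the arm can. A call is refused whole if a number of a shift passes 62.5 or a number of a turn 0.188, either way. A call with a gripper value outside its range is refused whole. The fingers move at their own pace and stop on an object; the grip force is fixed at half the most. Time passes only in rows, so rows that do not move let the fingers close. It gives the time, the measured TCP pose, the force and the opening at its end, in the units of the state.
- env.state(): the state, without advancing time (a new reading comes with each control period).
- eyes.read_camera(name): name is "scene" or "top" or "wrist"; returns a dict with "image" (480x640x3 uint8, red, green, blue), "fovy" (degrees; the focal length in pixels is half the picture's height over the tangent of half this angle, whatever the lens; pixels are square), "cx", "cy" (the principal point, pixels), "world_from_camera" (4x4, takes a point from camera to world coordinates). Camera axes: x right, y up, looking along -z (the intrinsics and any distortion apply to the point x, -y, -z); pixel columns grow to the right and rows downward; lengths in mm; the calibration is good to about 2 mm. A picture is of the moment at which its call begins. There is no depth.
- env.job_done(): hands the job in, once; it reports no verdict.
The state is a dict: "t": time; "joints": joint angles; "qvel": joint speeds; "tau": joint torques, N m; "eef_pos": TCP position; "tcp_rot": TCP orientation; "ft_force": force on the tool from outside, world axes, zero at the start; "moment": the same for the moment, N m; "opening": opening from 0.0 (shut) to 1.0 (fully open).
Only numpy, scipy, OpenCV 4.12 (cv2) and the standard library are available. Lean on these libraries where they do the work, as an engineer would, in place of code of your own. Each camera call takes 0.05 s, during which the arm holds its last target.

## Task

Take the red-capped blood tube out of the rack and seat it fully down in the centrifuge well straight opposite the yellow-capped balance tube, and let go of it. Then fit the bayonet lid, lugs down through the collar's two notches until it lies flat on the collar, and twist it clockwise until its handle points at the two yellow half-way marks, without turning it on to where the lock clicks and the spin starts. Finish while still gripping the lid and holding it at the yellow marks against its return spring; leave the balance tube, the other tubes and everything else on the trolley where they are.

Things in the scene. Friction and masses are not known exactly. Their poses are not given: they have to be found in the camera images.
- centrifuge: White drum-shaped centrifuge, fixed, 242 mm across, 150 mm high to its flat collar top; grey sloping control panel on its front (-x) side reaching 165 mm from the centre. Origin: centre of its underside, on the spindle axis; z up. White rim (radius 92 to 115 mm) round the bright collar; bowl inside 160 mm across.
- collar (a point): Centre of the collar's top face, 150 mm above the underside; axes as the centrifuge's. Collar: 6 mm thick, inner radius 80 mm, two entry notches 32 mm wide, open to radius 91 mm, at +x and -x. Painted on the rim outside the lid, in opposite pairs: white on black at the notches, yellow 32 degrees clockwise of them seen from above (half-way), red 64 degrees clockwise (locked).
- half_mark (a point): The same point as collar, but its x axis points along the line through the two yellow half-way marks. The lid's handle must end up along this line; either way round is the same.
- lid_seat (a point): On the spindle axis, 135 mm above the centrifuge's underside: the lid's origin is here when its flange lies on the collar (either way round fits). Its lugs then run 2.5 mm below the collar plate, with about 4 mm play sideways and 6 mm either side in the notches. Lugs that miss the notches leave the lid 15 mm too high. Axes as the centrifuge's.
- rotor: Four-place rotor in the bowl, held still by its brake at any angle. Origin: on the spindle axis, 30 mm above the centrifuge's underside. Four upright aluminium sleeves centred 42 mm from the axis on its +x, +y, -x and -y sides, outside 26 mm, inside 19.5 mm across, floor at rotor z = 40 mm, mouth at z = 90 mm (30 mm below the collar top).
- well0 (a point): Centre of the floor of the rotor well that holds the yellow-capped balance tube.
- well2 (a point): Centre of the floor of the empty well straight opposite the balance tube, where the red-capped tube goes; the well's mouth is 50 mm above. A seated tube's origin lies here; its cap top then stands 20 mm above the collar, under the lid's dome.
- red_tube: Blood tube to load: clear, 16 mm across, paper label, red cap 19 mm across (z = 78 to 100 mm); total height 100 mm, tapered foot, about 25 g. Origin: centre of its underside, z up. Stands in a rack hole.
- balance_tube: Tube of the same size with a yellow cap, already seated in the rotor. Stays there.
- green_tube: Tube of the same size with a green cap, in the rack. Stays there.
- blue_tube: Tube of the same size with a blue cap, in the rack. Stays there.
- rack: White tube rack, fixed, 100 x 146 x 60 mm (x, y, z), six square holes 19 mm wide, 48 mm deep, at x = -22 and 22 mm, y = -44, 0 and 44 mm; the three tubes stand in the holes (-22,-44), (22,0) and (-22,44), the rest are empty. Origin: centre of its underside. A tube in it has its underside 12 mm above the table and sticks out 52 mm.
- lid: Bayonet lid, about 0.22 kg, upright on the table. Origin: centre of its underside. Skirt 151 mm across from z = 0; blue flange 190 mm across, z = 15 to 20 mm; white dome to z = 52 mm; black bar handle along x, 80 mm long, 18 mm wide, z = 54 to 85 mm. Two orange lugs on the skirt's foot at +x and -x (in line with the handle and the flange's white pointers), to radius 86 mm, 20 mm wide, 6.5 mm thick.
- interlock (a joint): Sprung interlock ring under the collar, rad. 0 at rest; the lugs meet its two orange dogs after about 5 degrees of clockwise twist and push it along: value = twist minus about 0.09, so about 0.47 at the yellow marks; stop at 1.06. Its spring resists with 0.15 N m at first, 0.20 N m at the yellow marks, and turns the lid back if let go.
- lock_bolt (a joint): Spring bolt of the lock, lift in m, 0 at rest. A lug meets it at about 46 degrees of twist, felt as a stiffer turn, lifts it by about 3 mm, and it drops behind the lug with a click at about 64 degrees. Must not be lifted.
- gallipot: Small open steel bowl, 72 mm across, 40 mm high. Bystander. Origin: centre of its underside.
- saline_bottle: White plastic bottle with blue cap, 64 mm across, 160 mm high. Bystander. Origin: centre of its underside.
- specimen_jar: Clear jar with yellow cap, 60 mm across, 65 mm high. Bystander. Origin: centre of its underside.
- tape_roll: Roll of white tape lying flat, 64 mm across, 25 mm high. Bystander. Origin: centre of its underside.
- forceps: Steel forceps lying flat, 130 mm long, 12 mm high. Bystander. Origin: centre of its underside.
Things that resemble listed ones, but are neither listed nor needed, are in the scene too. Leave any purple look-alike of the balance_tube alone.

How it is judged:
By the outcome, as a careful person would: the job done as asked, in the order asked, and still so for the second after the job is handed in, while the arm keeps its last pose, push and grip.
It also fails if it takes over 72 s, if anything falls off the work surface, if the arm or the gripper's body presses on something with over 40 N, if the wrist force passes 120 N, or if a joint passes its speed limit or range.

## Working session

There is one attempt and no reset: what is moved stays moved. The work goes in short steps, Python scripts to look and compute and a tool call to move; the robot and the scene stay as the last step left them, time stands still between calls to the robot, and variables do not carry over. Pictures are saved under pics/ and viewed, and the job is handed in when it is done.

Besides the shell and the picture viewer there is one more tool, called as name(argument=value, ...) on one line, values as JSON. jog_arm: Moves the arm, as the interface text tells. Its arguments: {"type":"object","properties":{"deltas":{"type":"array","items":{"type":"number"}}},"required":["deltas"]}

```bash
mkdir -p pics; ls; python3 - <<'E'
from cell import env, eyes
import cv2, numpy as np
print(env.state())
for n in ["scene","top","wrist"]:
    c=eyes.read_camera(n)
    print(n,c["fovy"],c["cx"],c["cy"],[k for k in c if k!="image"]);print(np.round(c["world_from_camera"],3).tolist())
    cv2.imwrite(f"pics/{n}0.png",c["image"][:,:,::-1])
E
```

```text
pics
{'t': 0.0, 'joints': array([-1.24159212e+00,  4.91576075e-01,  1.55946201e+00,  2.01946876e-06,
        1.09169133e+00, -1.05589401e-01]), 'qvel': array([ 0.00236697, -0.00055236,  0.00029762,  0.00070695, -0.00045497,
       -0.00090348]), 'tau': array([-2.47808675e-03, -6.12649012e+01, -2.58180410e+01,  6.91357744e-02,
        4.82788298e-02, -9.25320910e-05]), 'eef_pos': array([ 263.28061546, -566.80453475,  404.14703928]), 'tcp_rot': array([-1.67796129,  1.56965957,  1.89842404]), 'ft_force': array([-0.11924621, -0.76099341,  0.18077166]), 'moment': array([0.07642986, 0.01558673, 0.02166121]), 'opening': 0.9994481951778306}
scene 46.76002468682208 320.2027854155222 236.04669356051093 ['fovy', 'cx', 'cy', 'world_from_camera']
[[0.034, -0.649, 0.76, 1443.119], [0.999, 0.016, -0.031, -15.09], [0.008, 0.761, 0.649, 895.252], [0.0, 0.0, 0.0, 1.0]]
top 46.66344914071828 327.8438691843399 238.95882472702516 ['fovy', 'cx', 'cy', 'world_from_camera']
[[0.019, 0.998, -0.068, 450.77], [-1.0, 0.02, 0.008, 27.242], [0.01, 0.068, 0.998, 1538.28], [0.0, 0.0, 0.0, 1.0]]
wrist 64.55216540553077 328.7198782201904 239.26117715735657 ['fovy', 'cx', 'cy', 'world_from_camera']
[[0.42, 0.873, 0.247, 332.044], [-0.908, 0.405, 0.113, -532.944], [-0.001, -0.272, 0.962, 383.007], [0.0, 0.0, 0.0, 1.0]]
```

View pics/scene0.png

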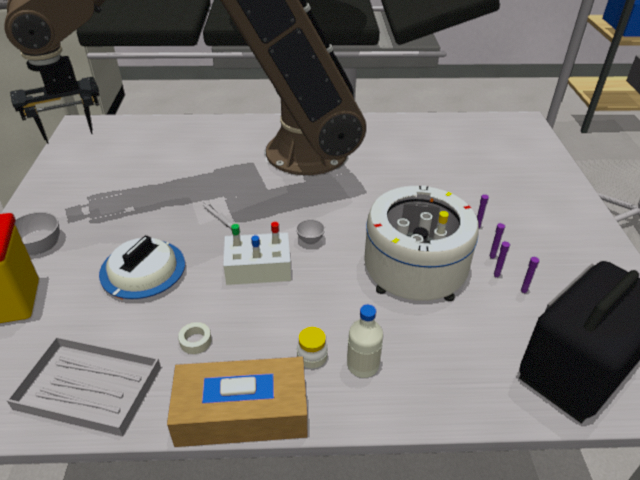

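View pics/top0.png

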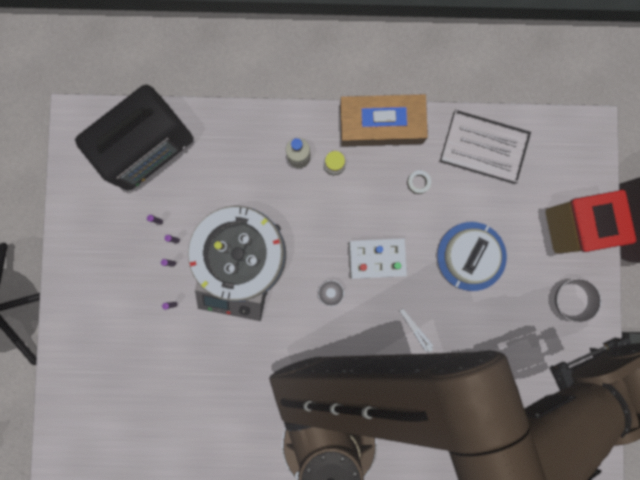

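View pics/wrist0.png

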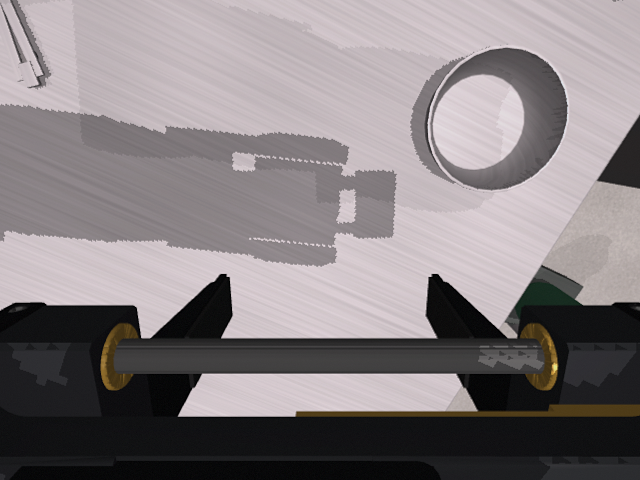

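Top view: the red cap is at about (363,267), green (396,266), blue (379,250). The yellow balance tube is at (219,245) in the rotor at about (237,253), and the lid is at (472,256). The purple look-alikes are on the far left. Next I'll look at close crops.

```bash
cat > h.py <<'E'
import numpy as np, cv2
from scipy.spatial.transform import Rotation as Ro
def ray(c,u,v):
    f=240/np.tan(np.radians(c["fovy"]/2)); M=c["world_from_camera"]
    d=M[:3,:3]@np.array([(u-c["cx"])/f,-(v-c["cy"])/f,-1]); return M[:3,3],d
def p2w(c,u,v,z):
    o,d=ray(c,u,v); return o+d*(z-o[2])/d[2]
def w2p(c,p):
    f=240/np.tan(np.radians(c["fovy"]/2)); M=c["world_from_camera"]
    q=M[:3,:3].T@(np.asarray(p,float)-M[:3,3]); return np.array([c["cx"]+f*q[0]/-q[2], c["cy"]-f*q[1]/-q[2]])
def crop(im,x0,y0,x1,y1,s,name):
    a=cv2.resize(im[y0:y1,x0:x1,::-1],None,fx=s,fy=s,interpolation=cv2.INTER_CUBIC); cv2.imwrite("pics/"+name,a)
E
python3 - <<'E'
from cell import env, eyes
from h import *
c=eyes.read_camera("top"); 
np.save("top0.npy",c,allow_pickle=True)
im=c["image"]
a=[cv2.resize(im[y:y+100,x:x+130],None,fx=6,fy=6,interpolation=cv2.INTER_CUBIC) for x,y in [(175,200),(345,200)]]
cv2.imwrite("pics/c1.png",a[0][:,:,::-1]);crop(im,330,210,530,310,4,"c2.png")
s=eyes.read_camera("scene");np.save("scene0.npy",s,allow_pickle=True)
crop(s["image"],350,170,490,310,4,"s1.png");crop(s["image"],90,200,330,310,3.3,"s2.png")
E
```

```text
(no output)
```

View pics/c1.png

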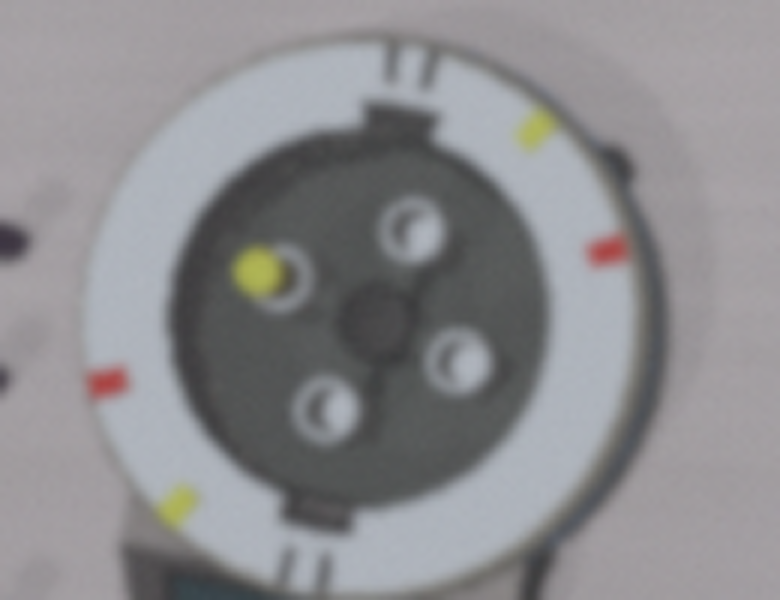

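View pics/c2.png

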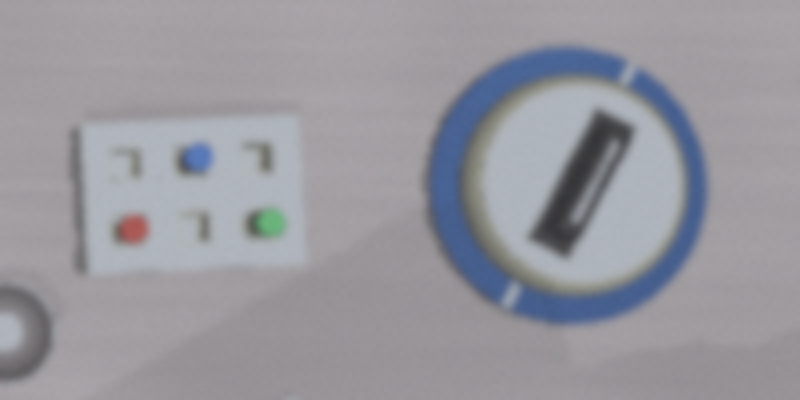

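View pics/s1.png

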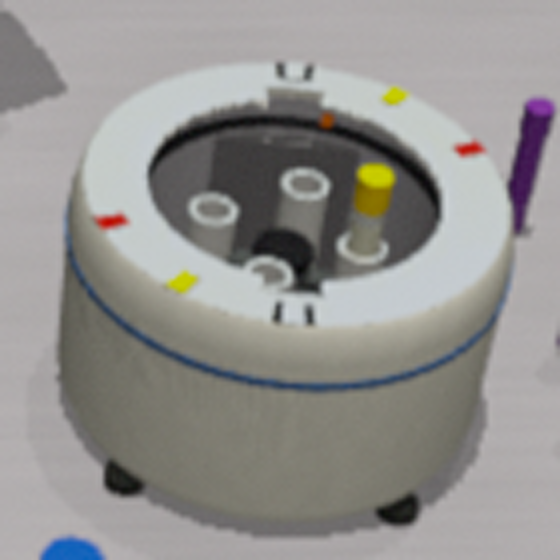

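View pics/s2.png

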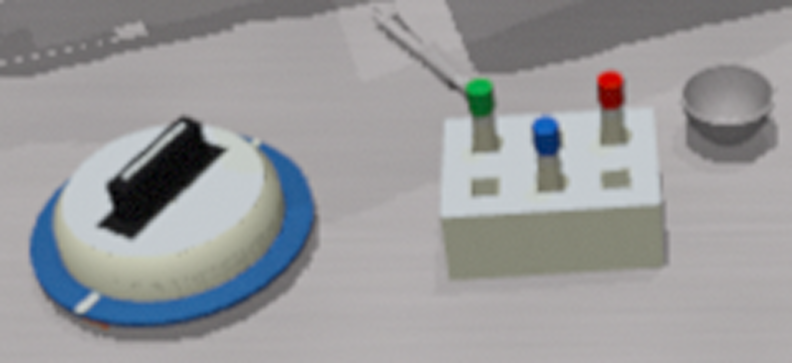

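The crops match the description. Clear red cap in the rack, empty well opposite yellow is at crop (460,361), and the lid handle runs obliquely. Now to measure the positions.

```bash
cat > m.py <<'E'
from h import *
T=np.load("top0.npy",allow_pickle=True).item();S=np.load("scene0.npy",allow_pickle=True).item()
def blobs(c,box,cond,mn=4):
    x0,y0,x1,y1=box; im=c["image"][y0:y1,x0:x1].astype(int)
    m=cond(im[...,0],im[...,1],im[...,2]).astype(np.uint8)
    n,l,s,cen=cv2.connectedComponentsWithStats(m)
    return [(s[i,4],np.round(cen[i]+[x0,y0],2).tolist()) for i in range(1,n) if s[i,4]>=mn]
Y=lambda r,g,b:(r>150)&(g>150)&(b<g-50)
R=lambda r,g,b:(r>130)&(g<r-60)&(b<r-60)
def tri(a,b):
    o1,d1=ray(T,*a);o2,d2=ray(S,*b)
    s=np.linalg.lstsq(np.stack([d1,-d2],1),o2-o1,rcond=None)[0]
    p,q=o1+s[0]*d1,o2+s[1]*d2
    return (p+q)/2,np.linalg.norm(p-q)
E
python3 - <<'E'
from m import *
bt=(180,200,290,320);bs=(355,180,485,290)
print("Ytop",blobs(T,bt,Y));print("Yscene",blobs(S,bs,Y))
print("Rtop",blobs(T,bt,R));print("Rscene",blobs(S,bs,R))
b2=(340,230,410,285);s2=(215,210,300,270)
print("Red cap",blobs(T,b2,R),blobs(S,s2,R))
G=lambda r,g,b:(g>r+40)&(g>b+30);B=lambda r,g,b:(b>r+60)&(b>g+30)
print("G",blobs(T,b2,G),blobs(S,s2,G));print("B",blobs(T,b2,B),blobs(S,s2,B))
print("lid flange",blobs(T,(425,200,520,310),lambda r,g,b:(b>r+50)))
print("lid handle",blobs(T,(425,200,520,310),lambda r,g,b:(r<75)&(g<75)&(b<75)))
E
```

```text
Ytop [(np.int32(18), [263.89, 221.11]), (np.int32(30), [217.6, 244.83]), (np.int32(18), [204.11, 283.89])]
Yscene [(np.int32(22), [448.23, 193.59]), (np.int32(41), [443.59, 213.46]), (np.int32(29), [395.03, 240.17])]
Rtop [(np.int32(14), [276.14, 241.29]), (np.int32(16), [192.31, 263.38])]
Rscene [(np.int32(18), [466.78, 206.78]), (np.int32(20), [377.2, 224.9])]
Red cap [(np.int32(22), [363.09, 266.91])] [(np.int32(39), [274.54, 223.77])]
G [(np.int32(32), [397.16, 265.38])] [(np.int32(77), [234.87, 228.65])]
B [(np.int32(31), [379.23, 248.81])] [(np.int32(75), [255.01, 240.37])]
lid flange [(np.int32(547), [452.74, 246.52]), (np.int32(415), [488.3, 268.29])]
lid handle [(np.int32(158), [473.65, 255.41])]
```

```bash
python3 - <<'E'
from m import *
P={}
for n,a,b in [("Y1",(263.89,221.11),(448.23,193.59)),("Y2",(204.11,283.89),(395.03,240.17)),("R1",(276.14,241.29),(466.78,206.78)),("R2",(192.31,263.38),(377.2,224.9)),("bal",(217.6,244.83),(443.59,213.46)),("red",(363.09,266.91),(274.54,223.77)),("grn",(397.16,265.38),(234.87,228.65)),("blu",(379.23,248.81),(255.01,240.37))]:
    # orient: check match
    p,e=tri(a,b); print(n,np.round(p,1),round(e,1), "top@z", np.round(p2w(T,*a,150 if n[0] in "YR" else (170 if n=="bal" else 110))[:2],1),"sc@z", np.round(p2w(S,*b,150 if n[0] in "YR" else (163 if n=="bal" else 104))[:2],1))
for n,a in [("Y1",(263.89,221.11)),("Y2",(204.11,283.89)),("R1",(276.14,241.29)),("R2",(192.31,263.38))]:
    print(n,[np.round(p2w(T,*a,z)[:2],1) for z in (150,160)])
# lid: flange ellipse, handle
im=T["image"].astype(int);r,g,b=im[...,0],im[...,1],im[...,2]
m=np.zeros(r.shape,np.uint8);m[200:310,425:520]=(b>r+50)[200:310,425:520]
c=max(cv2.findContours(cv2.dilate(m,np.ones((5,5))),cv2.RETR_EXTERNAL,2)[0],key=len)
el=cv2.fitEllipse(c);print("flange",el,np.round(p2w(T,*el[0],20),1))
m[:]=0;m[200:310,425:520]=((r<75)&(g<75)&(b<75))[200:310,425:520]
ys,xs=np.nonzero(m);print(cv2.minAreaRect(np.stack([xs,ys],1).astype(np.float32)))
for u,v in [((629-2)/4+330,(73)/4+210),(512/4+330,296/4+210)]: print("ptr",np.round(p2w(T,u,v,20),1))
for u,v in [(618/4+330,118/4+210),(550/4+330,246/4+210)]: print("handle",np.round(p2w(T,u,v,70),1))
# wells
for n,(x,y) in dict(well2=(460,361),a=(414,230),b=(326,410),bal=(280,277),hub=(377,318)).items(): print(n,np.round(p2w(T,x/6+175-.4,y/6+200-.4,120 if n!="hub" else 80),1))
E
```

```text
Y1 [587.  212.9 268.2] 100.0 top@z [586.8 176.6] sc@z [428.7 316.6]
Y2 [422.9 277.5  18.9] 138.4 top@z [427.3 320.5] sc@z [587.3 173.1]
R1 [557.9 223.8 221.8] 177.1 top@z [536.8 144.6] sc@z [478.8 347.4]
R2 [479.4 251.5 127.4] 205.1 top@z [477.6 351.5] sc@z [537.1 142. ]
bal [523.8 285.4 167.9] 3.0 top@z [524.  286.5] sc@z [517.8 285.8]
red [477.9 -77.7 109.1] 2.2 top@z [477.9 -76.5] sc@z [471.5 -79.3]
grn [ 483.8 -166.3  101.6] 2.3 top@z [ 483.6 -164. ] sc@z [ 486.6 -167. ]
blu [ 525.7 -119.2  102.2] 2.1 top@z [ 525.2 -117.4] sc@z [ 527.6 -120. ]
Y1 [array([586.8, 176.6]), array([585.8, 175.5])]
Y2 [array([427.3, 320.5]), array([427.5, 318.4])]
R1 [array([536.8, 144.6]), array([536.2, 143.8])]
R2 [array([477.6, 351.5]), array([477.4, 349.2])]
flange ((471.6005554199219, 255.94271850585938), (71.34807586669922, 72.9051742553711), 126.58989715576172) [ 515.4 -379.7   20. ]
((475.10009765625, 255.30003356933594), (7.602630138397217, 32.64659118652344), 26.56505012512207)
ptr [ 592.3 -421.2   20. ]
ptr [ 438.2 -342.6   20. ]
handle [ 557.6 -400.5   70. ]
handle [ 472.  -355.5   70. ]
well2 [490.3 209.2 120. ]
a [545.6 230.3 120. ]
b [468.4 265.3 120. ]
bal [524.5 286.6 120. ]
hub [509.5 251.   80. ]
```

```bash
cat >> h.py <<'E'
def tool(s): return Ro.from_euler('xyz',s["tcp_rot"]).as_matrix(),np.array(s["eef_pos"])
def goal(jaw_deg):  # tool x down, y along jaw angle
    a=np.radians(jaw_deg);x=np.array([0,0,-1.]);y=np.array([np.cos(a),np.sin(a),0]);return np.stack([x,y,np.cross(x,y)],1)
def plan(s,pos,jaw):
    R,p=tool(s); d=R.T@(np.array(pos,float)-p); w=Ro.from_matrix(R.T@goal(jaw)).as_rotvec()
    print("t",round(s["t"],2),"pos",np.round(p,1),"jaw",round(float(np.degrees(np.arctan2(R[1,1],R[0,1]))),2),"tilt",np.round(R[:2,0],4),"j6",round(s["joints"][5],3),"F",np.round(s["ft_force"],1),"M",np.round(s["moment"],2),"op",round(s["opening"],3))
    print("  d_tool",np.round(d,1),"rot",np.round(w,4)); return d,w
E
python3 - <<'E'
from cell import env, eyes
from h import *
s=env.state(); R,p=tool(s);print(np.round(R,3))
plan(s,[478,-77,380],-24);plan(s,[478,-77,380],156)
c=eyes.read_camera("wrist");M=c["world_from_camera"]
print(w2p(c,p+R@[171,0,0]),w2p(c,p+R@[190,0,0]),w2p(c,p+R@[280,0,0]))
Tc=np.eye(4);Tc[:3,:3]=R;Tc[:3,3]=p
print(np.round(np.linalg.inv(Tc)@M,3))
E
```

```text
[[-0.     0.421 -0.907]
 [ 0.    -0.907 -0.421]
 [-1.    -0.    -0.   ]]
t 0.25 pos [ 263.3 -566.8  404.5] jaw -65.09 tilt [-0.0001  0.0004] j6 -0.106 F [ 0.4  0.3 -0.7] M [ 0.04  0.05 -0.03] op 1.002
  d_tool [  24.7 -353.8 -401.1] rot [-7.172e-01 -2.000e-04  4.000e-04]
t 0.25 pos [ 263.3 -566.8  404.5] jaw -65.09 tilt [-0.0001  0.0004] j6 -0.106 F [ 0.4  0.3 -0.7] M [ 0.04  0.05 -0.03] op 1.002
  d_tool [  24.7 -353.8 -401.1] rot [2.4244e+00 4.0000e-04 3.0000e-04]
[333.01277758 315.45604736] [332.59203467 297.14694831] [331.37385098 244.1363199 ]
[[ 0.0000e+00  2.7200e-01 -9.6200e-01  2.1255e+01]
 [ 1.0000e+00  1.0000e-03  1.0000e-03 -1.7340e+00]
 [ 1.0000e-03 -9.6200e-01 -2.7200e-01 -7.6632e+01]
 [ 0.0000e+00  0.0000e+00  0.0000e+00  1.0000e+00]]
```

jog_arm(deltas=[2.5, -35.4, -40.1, 0, 0, 0, 0.5, 2.5, -35.4, -40.1, 0, 0, 0, 0.5, 2.5, -35.4, -40.1, 0, 0, 0, 0.5, 2.5, -35.4, -40.1, 0, 0, 0, 0.5, 2.5, -35.4, -40.1, 0, 0, 0, 0.5, 2.5, -35.4, -40.1, 0, 0, 0, 0.5, 2.5, -35.4, -40.1, 0, 0, 0, 0.5, 2.5, -35.4, -40.1, 0, 0, 0, 0.5, 2.5, -35.4, -40.1, 0, 0, 0, 0.5, 2.5, -35.4, -40.1, 0, 0, 0, 0.5])

```text
t: 1.55
eef_pos: [483.0, -65.0, 378.9]
tcp_rot: [2.179, 1.567, -0.535]
ft_force: [0.6, -0.7, -0.3]
opening: 0.497
```

```bash
python3 - <<'E'
from cell import env
from h import *
plan(env.state(),[478,-77,380],-24)
E
```

```text
t 1.55 pos [483.  -65.  378.9] jaw -65.47 tilt [ 0.003  -0.0018] j6 0.874 F [ 0.6 -0.7 -0.3] M [-0.02 -0.04 -0.02] op 0.497
  d_tool [-1.1  8.8  9.5] rot [-0.7237 -0.0009 -0.0034]
```

Rotation takes about 4 rows of -0.18.

jog_arm(deltas=[0, 8.8, 9.5, -0.18, 0, 0, 0.5, 0, 0, 0, -0.18, 0, 0, 0.5, 0, 0, 0, -0.18, 0, 0, 0.5, 0, 0, 0, -0.18, 0, 0, 0.5, 0, 0, 0, 0, 0, 0, 0.5])

```text
t: 2.17
eef_pos: [479.1, -72.4, 378.8]
tcp_rot: [1.519, 1.567, -0.448]
ft_force: [0.4, 0.5, -0.3]
opening: 0.499
```

```bash
python3 - <<'E'
from cell import env,eyes
from h import *
plan(env.state(),[478,-77,380],-24)
c=eyes.read_camera("wrist");np.save("w1.npy",c,allow_pickle=True)
cv2.imwrite("pics/w1.png",c["image"][:,:,::-1])
print(w2p(c,[478,-77,112]))
E
```

```text
t 2.17 pos [479.1 -72.4 378.8] jaw -22.71 tilt [ 0.0032 -0.0016] j6 0.111 F [ 0.4  0.5 -0.3] M [-0.01 -0.06 -0.03] op 0.499
  d_tool [-1.2  0.8  4.7] rot [ 0.0225  0.0001 -0.0036]
[330.45982574 257.81355497]
```

View pics/w1.png

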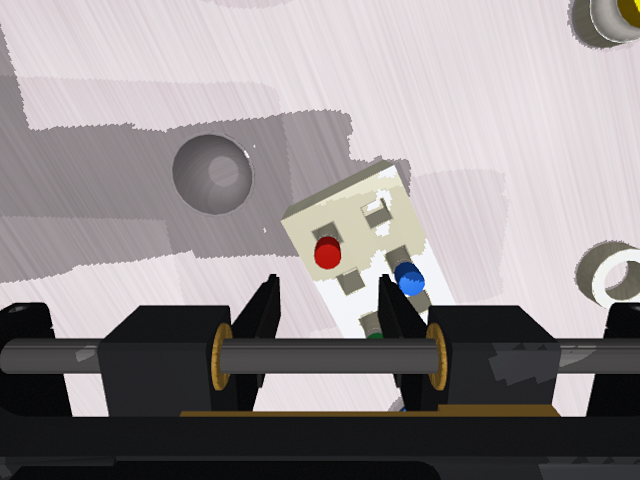

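```bash
python3 - <<'E'
from h import *
c=np.load("w1.npy",allow_pickle=True).item()
crop(c["image"],270,170,470,320,4,"w1c.png")
im=c["image"].astype(int)
for v in range(232,274,3): print(v,im[v,327],[int(x) for x in np.nonzero((im[v,300:360,0]>100)&(im[v,300:360,1]<60))[0][[0,-1]]+300] if ((im[v,300:360,0]>100)&(im[v,300:360,1]<60)).any() else None)
E
```

```text
232 [113 109  96] None
235 [107 101  98] None
238 [102  10   7] [324, 332]
241 [104  12  10] [321, 334]
244 [149  21  14] [321, 332]
247 [183  27  18] [318, 336]
250 [182  25  17] [316, 339]
253 [180  24  17] [315, 340]
256 [178  22  15] [315, 340]
259 [178  22  15] [315, 339]
262 [177  23  16] [316, 338]
265 [176  23  15] [319, 335]
268 [174  29  22] [325, 329]
271 [212 210 186] None
```

View pics/w1c.png

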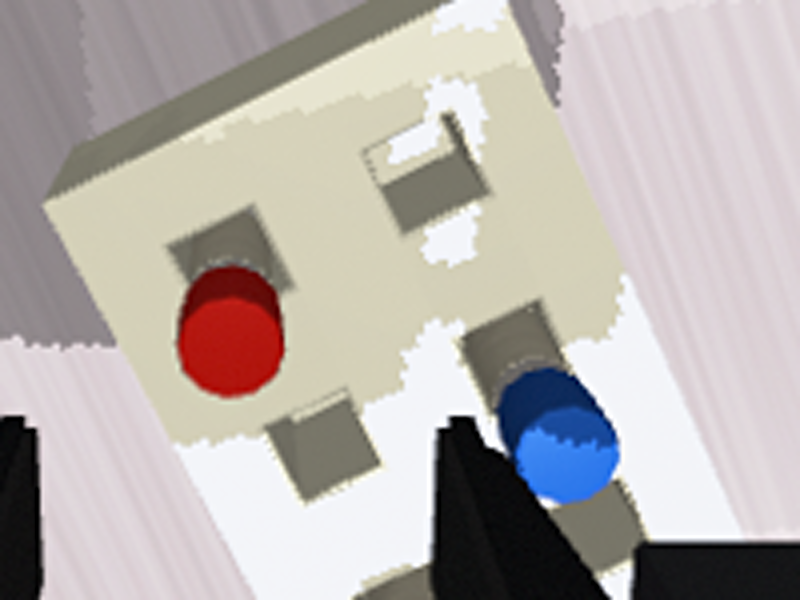

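```bash
python3 - <<'E'
from cell import env
from h import *
c=np.load("w1.npy",allow_pickle=True).item();s=env.state();R,p=tool(s)
for q in [(190,0,-10),(190,0,10),(190,24,-10),(190,-24,-10),(190,24,0),(190,24,10)]: print(q,w2p(c,p+R@np.array(q,float)))
crop(c["image"],210,260,430,420,3.6,"w1f.png")
w=p2w(c,327.5,256,112);print(w,"tool",R.T@(w-p))
E
```

```text
(190, 0, -10) [331.79644408 280.10098521]
(190, 0, 10) [331.66038205 318.16673452]
(190, 24, -10) [382.21243336 280.14425765]
(190, -24, -10) [281.36942671 280.05770331]
(190, 24, 0) [381.39719476 299.45614737]
(190, 24, 10) [380.60573689 318.20470373]
[476.64689365 -75.01886929 112.        ] tool [266.84568173  -2.23776474   3.33297926]
```

View pics/w1f.png

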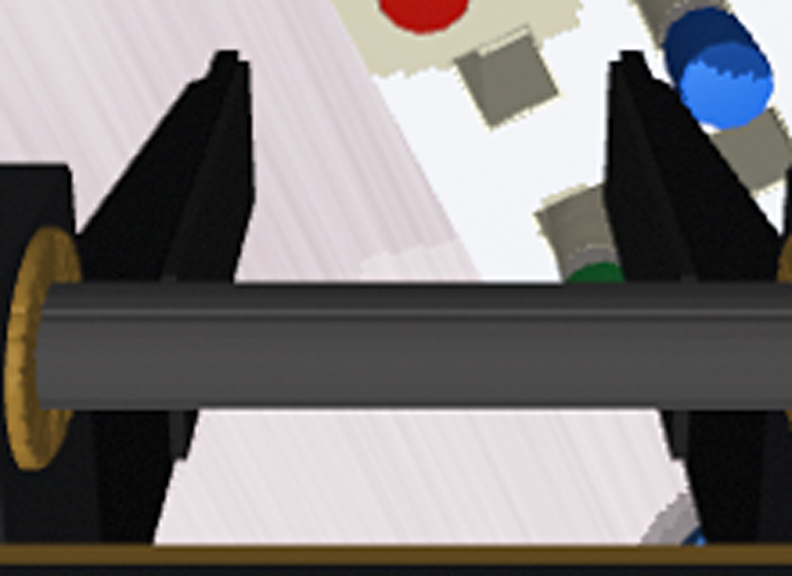

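```bash
python3 - <<'E'
from cell import env
from h import *
c=np.load("w1.npy",allow_pickle=True).item();s=env.state()
w=p2w(c,329.8,259,112);print(w)
plan(s,[477.8,-77.3,271],-24)
E
```

```text
[477.25647147 -77.611358   112.        ]
t 2.23 pos [479.1 -72.4 378.9] jaw -22.85 tilt [ 0.0033 -0.0016] j6 0.113 F [ 0.1  0.5 -0.2] M [ 0.01 -0.05 -0.  ] op 0.498
  d_tool [107.9   0.3   5. ] rot [ 0.0201  0.0002 -0.0036]
```

jog_arm(deltas=[0, 0.3, 5, 0.02, 0, -0.0036, 0.5, 25, 0, 0, 0, 0, 0, 0.5, 30, 0, 0, 0, 0, 0, 0.5, 20, 0, 0, 0, 0, 0, 0.5, 0, 0, 0, 0, 0, 0, 0.5])

```text
t: 2.85
eef_pos: [477.3, -78.6, 302.6]
tcp_rot: [1.595, 1.569, -0.414]
ft_force: [0.6, 0.3, -0.3]
opening: 0.499
```

```bash
python3 - <<'E'
from cell import env,eyes
from h import *
plan(env.state(),[477.5,-77.4,271],-24)
c=eyes.read_camera("wrist");cv2.imwrite("pics/w2.png",c["image"][:,:,::-1])
print(w2p(c,[477.5,-77.4,112]))
E
```

```text
t 2.85 pos [477.3 -78.6 302.6] jaw -25.11 tilt [ 0.0012 -0.0005] j6 0.139 F [ 0.6  0.3 -0.3] M [ 0.03 -0.09 -0.02] op 0.499
  d_tool [31.6 -0.3 -1.2] rot [-0.0194 -0.     -0.0013]
[330.69584439 296.5789879 ]
```

View pics/w2.png

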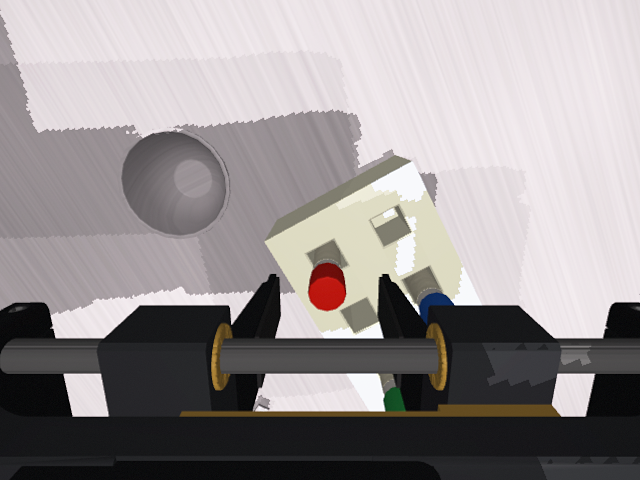

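jog_arm(deltas=[25, -0.3, -1, -0.0194, 0, 0, 0.5, 7, 0, 0, 0, 0, 0, 0.5, 0, 0, 0, 0, 0, 0, 0.5, 0, 0, 0, 0, 0, 0, 0, 0, 0, 0, 0, 0, 0, 0, 0, 0, 0, 0, 0, 0, 0, 0, 0, 0, 0, 0, 0, 0])

```text
t: 3.78
eef_pos: [478.4, -78.1, 275.5]
tcp_rot: [1.679, 1.562, -0.315]
ft_force: [-2.1, 0.3, -1.2]
opening: 0.192
```

```bash
python3 - <<'E'
from cell import env,eyes
from h import *
plan(env.state(),[477.5,-77.4,271],-24)
c=eyes.read_camera("wrist");cv2.imwrite("pics/w3.png",c["image"][:,:,::-1])
E
```

```text
t 3.77 pos [478.4 -78.1 275.5] jaw -24.24 tilt [ 0.0084 -0.0027] j6 0.125 F [-2.1  0.3 -1.2] M [ 0.11  0.31 -0.02] op 0.192
  d_tool [ 4.5 -1.1 -0.3] rot [-0.0041 -0.0009 -0.0088]
```

View pics/w3.png

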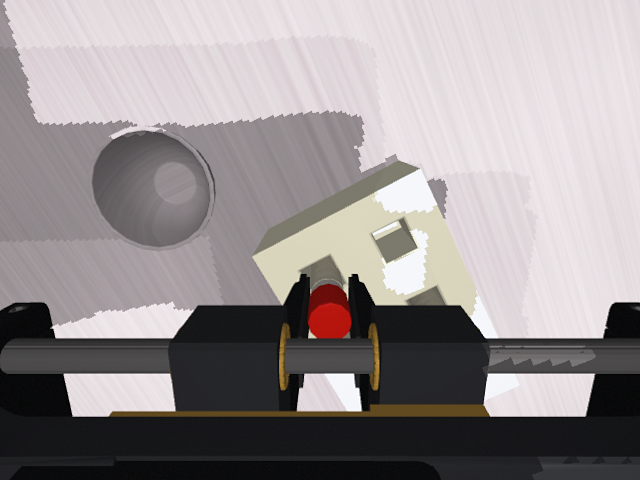

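jog_arm(deltas=[-15, 0, 0, 0, 0, 0, 0, -30, 0, 0, 0, 0, 0, 0, -40, 0, 0, 0, 0, 0, 0, -40, 0, 0, 0, 0, 0, 0, -40, 0, 0, 0, 0, 0, 0, -25, 0, 0, 0, 0, 0, 0, 0, 0, 0, 0, 0, 0, 0])

```text
t: 4.7
eef_pos: [476.9, -77.7, 471.3]
tcp_rot: [1.678, 1.561, -0.316]
ft_force: [0.3, -0.8, -0.5]
opening: 0.19
```

```bash
python3 - <<'E'
from cell import env,eyes
from h import *
plan(env.state(),[490.3,208.2,450],-24)
c=eyes.read_camera("wrist");cv2.imwrite("pics/w4.png",c["image"][:,:,::-1])
E
```

```text
t 4.7 pos [476.9 -77.7 471.3] jaw -24.25 tilt [ 0.0094 -0.0031] j6 0.125 F [ 0.3 -0.8 -0.5] M [-0.   -0.07 -0.  ] op 0.19
  d_tool [  20.6 -105.4 -266.1] rot [-0.0043 -0.001  -0.0098]
```

View pics/w4.png

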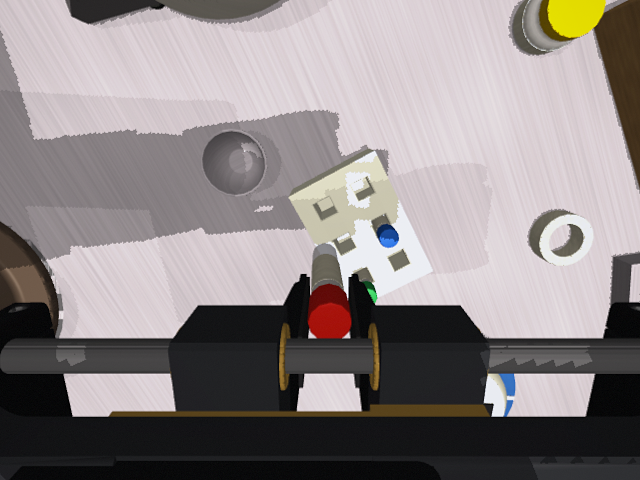

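```bash
python3 - <<'E'
from cell import env,eyes
from h import *
c=eyes.read_camera("wrist");crop(c["image"],270,230,390,350,5,"w4c.png")
s=env.state();R,p=tool(s)
for d in (163.5,171,190,241,263.5): print(d,w2p(c,p+R@np.array([d,0,0.])))
E
```

```text
163.5 [331.60548984 325.38368689]
171 [331.43914514 316.9847123 ]
190 [331.07600888 298.64945855]
241 [330.3824719  263.63181449]
263.5 [330.16131695 252.46539395]
```

View pics/w4c.png

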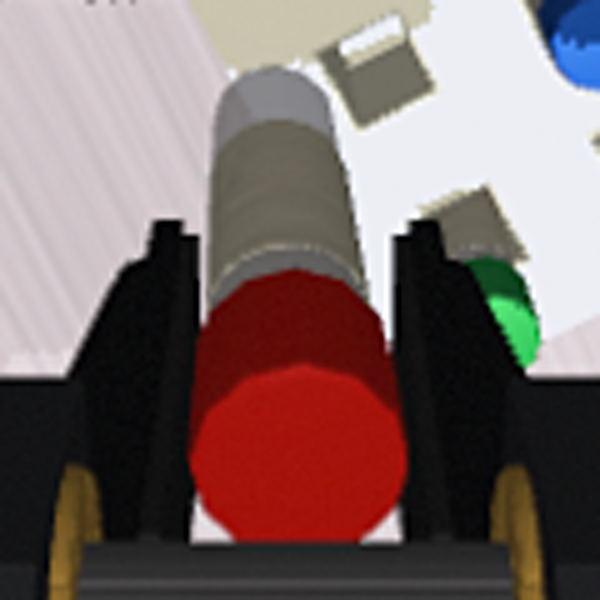

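```bash
python3 - <<'E'
from cell import env,eyes
from h import *
c=eyes.read_camera("wrist");s=env.state();R,p=tool(s)
print("nadir",w2p(c,c["world_from_camera"][:3,3]+np.array([0,0,-1e3])), "toolx dir",w2p(c,c["world_from_camera"][:3,3]+R[:,0]*1e3))
# vertical line at cap top
x=p2w(c,330,322,p[2]-163.5)
for dz in (0,22,50,100): print(dz,w2p(c,x-[0,0,dz]))
from scipy.optimize import least_squares
# tube axis tilt fit
u=np.array([330,325.]);
def f(q): return w2p(c,x+100*np.array([q[0],q[1],-1]))-[324.8,251]
r=least_squares(f,[0,0]).x;print("tilt xy",r,"in tool yz",R[:,1:].T@[r[0],r[1],0])
E
```

```text
nadir [326.11473171 132.18009413] toolx dir [328.04243477 132.01030107]
0 [330. 322.]
22 [329.54094757 299.57238806]
50 [329.09307776 277.69111799]
100 [328.52942566 250.15315119]
tilt xy [-0.02518076  0.00492197] in tool yz [-0.02498041  0.00585322]
```

jog_arm(deltas=[0, -15, -38, 0, 0, 0.01, 0, 0, -15, -38, 0, 0, 0.01, 0, 0, -15, -38, 0, 0, 0, 0, 0, -15, -38, 0, 0, 0, 0, 0, -15, -38, 0, 0, 0, 0, 0, -15, -38, 0, 0, 0, 0, 0, -15, -38, 0, 0, 0, 0, 0, 0, 0, 0, 0, 0, 0])

```text
t: 5.85
eef_pos: [492.0, 216.4, 454.6]
tcp_rot: [0.865, 1.558, -1.132]
ft_force: [0.9, -0.9, -0.8]
opening: 0.193
```

```bash
cat > look.py <<'E'
import sys
from cell import env,eyes
from h import *
def look(name,pos,jaw):
    s=env.state();plan(s,pos,jaw)
    c=eyes.read_camera("wrist");np.save(name+".npy",c,allow_pickle=True);cv2.imwrite(f"pics/{name}.png",c["image"][:,:,::-1]);return s,c
E
python3 - <<'E'
from look import *
s,c=look("w5",[490.3,208.2,450],-24)
print(w2p(c,[490.3,208.2,120]),w2p(c,[490.3,208.2,70]))
crop(c["image"],230,130,430,350,3,"w5c.png")
d=eyes.read_camera("scene");crop(d["image"],350,100,490,240,5,"s5.png")
E
```

```text
t 5.85 pos [492.  216.4 454.6] jaw -24.39 tilt [ 0.0055 -0.0118] j6 0.725 F [ 0.9 -0.9 -0.8] M [-0.04 -0.07 -0.06] op 0.193
  d_tool [4.7 1.7 8.1] rot [-0.0068  0.0085 -0.0099]
[328.56905613 233.19415922] [328.05453134 219.69021644]
```

View pics/w5.png

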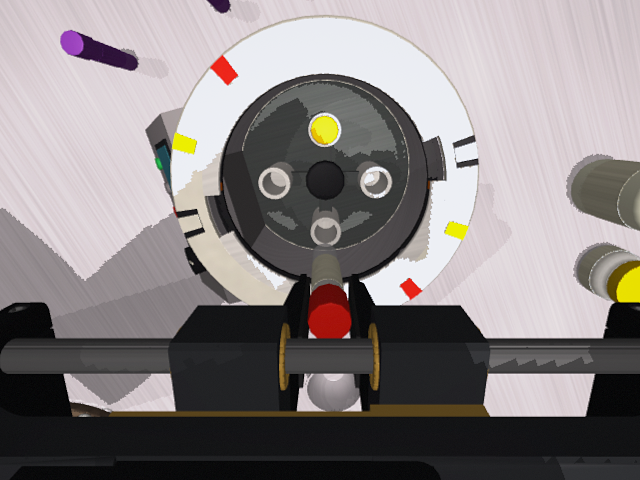

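View pics/s5.png

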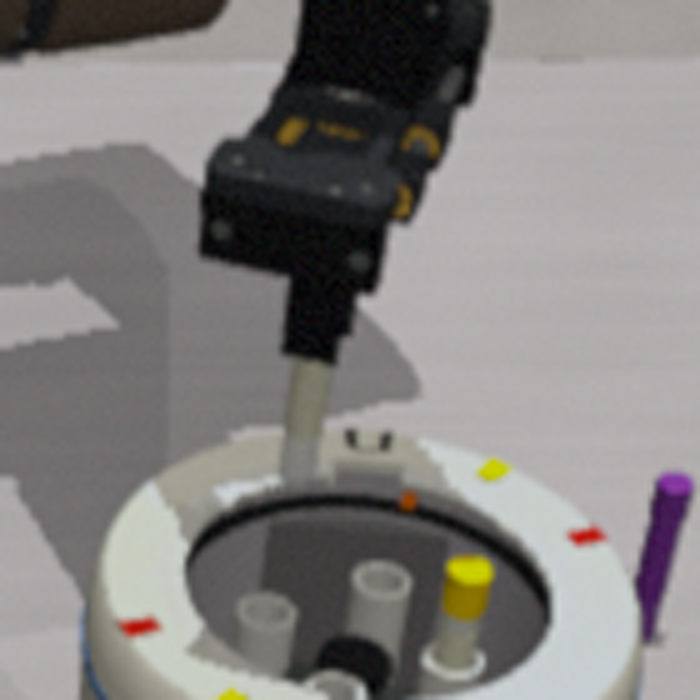

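View pics/w5c.png

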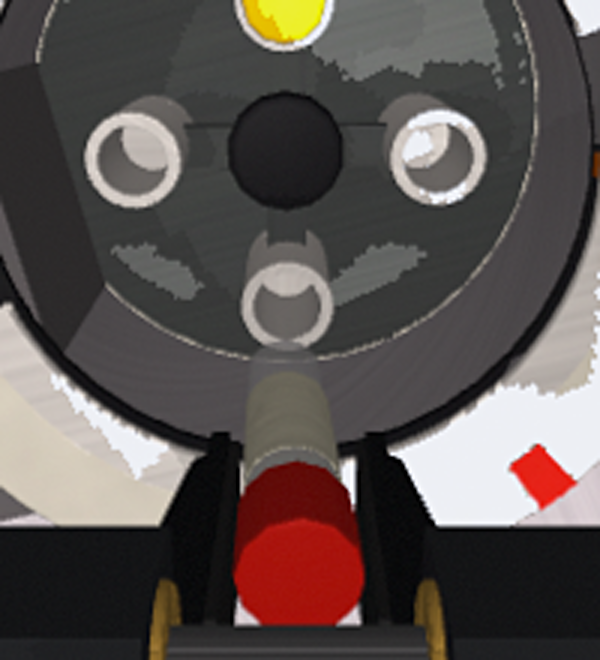

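```bash
cat > pnp.py <<'E'
from h import *
from scipy.optimize import least_squares
import m
f_=lambda c:240/np.tan(np.radians(c["fovy"]/2))
C0=np.array([507.5,246.5]);YAW=-10.1
def model(rot): # world pts
    P={}
    for n,a in [("Y+",-32),("Y-",148),("R+",-64),("R-",116)]:
        t=np.radians(YAW+a);P[n]=[C0[0]+107.5*np.cos(t),C0[1]+107.5*np.sin(t),150]
    for n,a,z in [("well2",0,120),("wa",90,120),("wb",-90,120),("bal",180,170)]:
        t=rot+np.radians(a);P[n]=[C0[0]+42*np.cos(t),C0[1]+42*np.sin(t),z]
    return P
def fit(c,obs):
    M=c["world_from_camera"]
    def cam(q):
        d=dict(c);N=M.copy();N[:3,:3]=M[:3,:3]@Ro.from_rotvec(q[:3]).as_matrix();N[:3,3]=M[:3,3]+q[3:6];d["world_from_camera"]=N;return d
    def res(q):
        d=cam(q);P=model(q[6]);return np.concatenate([w2p(d,P[n])-obs[n] for n in obs])
    r=least_squares(res,np.r_[np.zeros(6),np.radians(-114.1)],x_scale=np.r_[[.01]*3,[3]*3,.02])
    print("fit corr rot",np.round(r.x[:3],4),"t",np.round(r.x[3:6],2),"rotor",round(np.degrees(r.x[6]),2),"rms px",round(np.sqrt(np.mean(r.fun**2)),2)); print(dict(zip(obs,np.round(r.fun.reshape(-1,2),1).tolist())))
    return cam(r.x),r.x[6]
E
python3 - <<'E'
from m import blobs,Y,R
from h import *
c=np.load("w5.npy",allow_pickle=True).item();im=c["image"]
print("Y",blobs(c,(150,80,480,280),Y,20));print("R",blobs(c,(150,30,480,310),R,20))
crop(im,240,100,410,260,4.5,"w5d.png")
E
```

```text
Y [(np.int32(608), [324.24, 129.62]), (np.int32(375), [183.63, 143.54]), (np.int32(302), [456.32, 230.02])]
R [(np.int32(429), [223.72, 69.79]), (np.int32(259), [410.42, 288.57]), (np.int32(158), [329.85, 306.63])]
```

View pics/w5d.png

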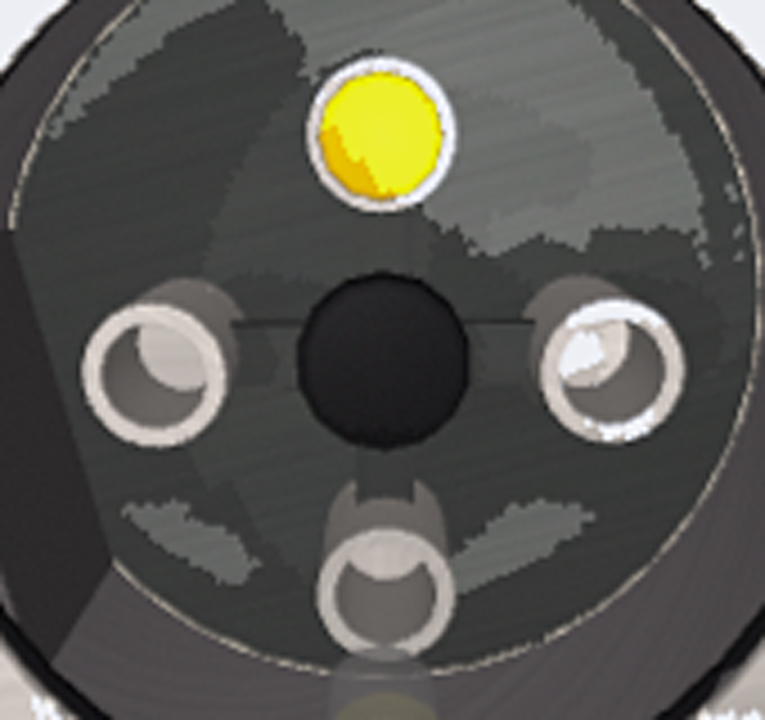

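```bash
python3 - <<'E'
from pnp import *
from cell import env
c=np.load("w5.npy",allow_pickle=True).item()
obs={"Y-":(183.6,143.5),"Y+":(456.3,230.0),"R-":(223.7,69.8),"R+":(410.4,288.6),"well2":(325.4,231.2),"wa":(375.6,181.6),"wb":(274.0,182.7),"bal":(324.2,129.6)}
d,rot=fit(c,obs)
s=env.state();R,p=tool(s);zt=p[2]-163.5
w2=np.array(model(rot)["well2"]);print("well2",w2)
top=p2w(d,329.7,322,zt);print("cap top",top,zt)
# foot ring: predicted projection of bottom circle r=5 & body at 88mm below top
from scipy.optimize import least_squares as L
def tf(q): 
    ft=top+100*np.array([q[0],q[1],-1]); e=w2p(d,ft); return e
for tl in [(0,0),(0.01,0),(-.02,0.01)]: print(tl,tf(tl))
nad=w2p(d,d["world_from_camera"][:3,3]+np.array([0,0,-1e3]));print("nadir",nad)
E
```

```text
fit corr rot [-0.002   0.0039  0.0024] t [ 3.67 -1.97  2.47] rotor -113.98 rms px 0.22
{'Y-': [0.0, -0.3], 'Y+': [0.2, -0.3], 'R-': [-0.0, -0.2], 'R+': [0.0, -0.3], 'well2': [-0.0, 0.2], 'wa': [-0.0, 0.4], 'wb': [0.1, 0.1], 'bal': [-0.2, 0.4]}
well2 [490.43305331 208.12397453 120.        ]
cap top [495.37315984 213.57698077 291.49183847] 291.4918384686271
(0, 0) [328.43137947 249.13856558]
(0.01, 0) [329.7839608  248.55189253]
(-0.02, 0.01) [325.1133784  249.02510456]
nadir [326.31587755 127.6376907 ]
```

jog_arm(deltas=[0, -3, 4, -0.007, 0.0085, 0.025, 0, 0, -3, 4, 0, 0, 0, 0, 0, 0, 0, 0, 0, 0, 0])

```text
t: 6.32
eef_pos: [482.8, 206.9, 454.3]
tcp_rot: [1.55, 1.534, -0.444]
ft_force: [-0.1, -0.2, 0.1]
opening: 0.199
```

```bash
python3 - <<'E'
from look import *
from m import blobs,Y,R
s,c=look("w6",[490.4,208.1,450],-24)
print("Y",blobs(c,(150,80,480,280),Y,20));print("R",blobs(c,(150,30,480,310),R,20))
crop(c["image"],240,100,410,350,2.4*1,"w6d.png");crop(c["image"],280,200,380,340,5,"w6e.png")
E
```

```text
t 6.33 pos [482.8 206.9 454.3] jaw -24.22 tilt [ 0.0329 -0.0156] j6 0.718 F [-0.1 -0.2  0.1] M [-0.02 -0.03  0.07] op 0.199
  d_tool [ 4.6  6.3 -4.2] rot [-0.0038  0.0008 -0.0364]
Y [(np.int32(636), [319.93, 113.71]), (np.int32(397), [176.24, 128.53]), (np.int32(308), [451.86, 217.01])]
R [(np.int32(445), [217.57, 53.12]), (np.int32(39), [166.59, 202.15]), (np.int32(261), [406.33, 276.63]), (np.int32(157), [329.9, 306.65])]
```

View pics/w6e.png

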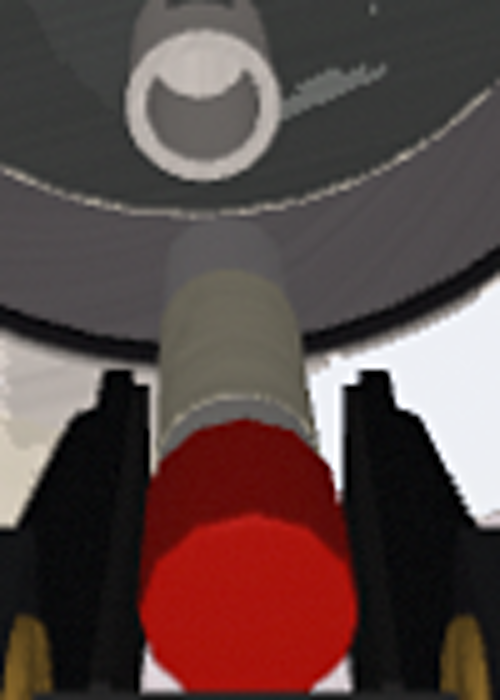

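```bash
python3 - <<'E'
from pnp import *
from cell import env
c=np.load("w6.npy",allow_pickle=True).item()
obs={"Y-":(176.24,128.53),"Y+":(451.86,217.01),"R-":(217.57,53.12),"R+":(406.33,276.63),"well2":(320.3,220.7),"bal":(319.93,113.71)}
d,rot=fit(c,obs)
s=env.state();R,p=tool(s);zt=p[2]-163.5
w2=np.array(model(rot)["well2"]);top=p2w(d,329.5,322,zt);print("cap top",top,"d tool",R.T@np.r_[(w2-top)[:2],0])
for k in (50,88,100): print(w2p(d,top-[0,0,k]))
print("well at foot height",w2p(d,[*w2[:2],zt-100]), w2p(d,[*w2[:2],zt]))
E
```

```text
fit corr rot [ 0.0055 -0.0007  0.001 ] t [ 1.54 -3.29  2.68] rotor -113.88 rms px 0.1
{'Y-': [-0.0, -0.1], 'Y+': [0.1, -0.2], 'R-': [0.1, 0.0], 'R+': [0.0, 0.1], 'well2': [-0.1, 0.0], 'bal': [-0.1, 0.2]}
cap top [489.45160267 202.8817648  290.90232607] d tool [-0.04670468 -1.18378188 -5.1838699 ]
[325.91188448 278.51264682]
[324.12860301 256.89957694]
[323.67119855 251.3559122 ]
well at foot height [321.87618058 243.99799501] [326.66828547 310.81322375]
```

jog_arm(deltas=[0, -1.2, -5.2, 0, 0, 0, 0, 18, -0.65, 0, 0, 0, 0, 0, 18, -0.65, 0, 0, 0, 0, 0, 0, 0, 0, 0, 0, 0, 0])

```text
t: 6.88
eef_pos: [484.5, 212.9, 418.2]
tcp_rot: [1.59, 1.533, -0.404]
ft_force: [0.3, -0.2, -0.0]
opening: 0.197
```

```bash
python3 - <<'E'
from look import *
from m import blobs,Y,R
s,c=look("w7",[490.4,208.1,450],-24)
print("Y",blobs(c,(100,50,520,320),Y,20));print("R",blobs(c,(100,10,520,310),R,20))
crop(c["image"],270,190,390,340,4.5,"w7e.png")
E
```

```text
t 6.88 pos [484.5 212.9 418.2] jaw -24.26 tilt [ 0.0347 -0.0148] j6 0.732 F [ 0.3 -0.2 -0. ] M [-0.02 -0.06  0.05] op 0.197
  d_tool [-31.5   8.5   2. ] rot [-0.0045 -0.0007 -0.0377]
Y [(np.int32(828), [321.68, 122.9]), (np.int32(511), [157.76, 139.3]), (np.int32(380), [469.94, 237.55])]
R [(np.int32(584), [204.16, 53.31]), (np.int32(181), [416.69, 299.72]), (np.int32(157), [329.9, 306.65])]
```

View pics/w7e.png

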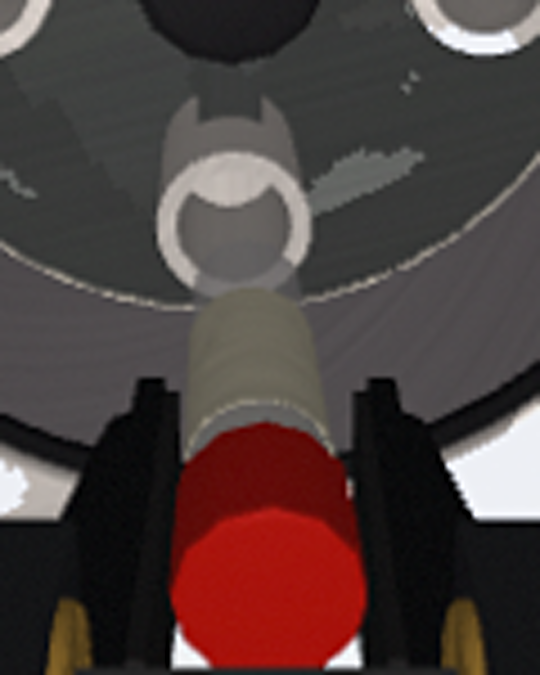

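View pics/w7.png

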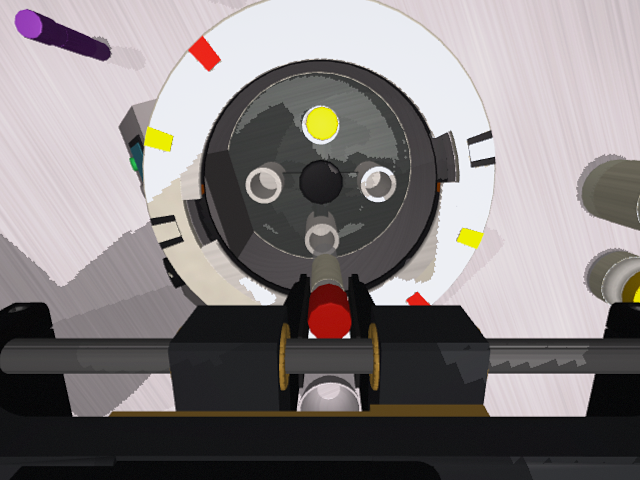

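```bash
python3 - <<'E'
from pnp import *
from cell import env
c=np.load("w7.npy",allow_pickle=True).item()
obs={"Y-":(157.76,139.3),"Y+":(469.94,237.55),"R-":(204.16,53.31),"well2":(321.8,239.8),"bal":(321.68,122.9)}
d,rot=fit(c,obs)
s=env.state();R,p=tool(s);zt=p[2]-163.5
w2=np.array(model(rot)["well2"]);top=p2w(d,329.5,322.3,zt);print("cap top",top,"d tool",R.T@np.r_[(w2-top)[:2],0])
for k in (22,34,50,88,100): print(k,w2p(d,top-[0,0,k]))
r=R[:,1]*8
for k in (34,88): print(k,w2p(d,top-[0,0,k]-r),w2p(d,top-[0,0,k]+r))
print("foot edge top",[w2p(d,top-[0,0,100]-R[:,2]*q) for q in (4,6,8)])
print("descent in tool",R.T@[0,0,-10.])
E
```

```text
fit corr rot [ 0.0041 -0.0008  0.0007] t [ 1.71 -2.72  2.41] rotor -113.82 rms px 0.15
{'Y-': [-0.0, -0.2], 'Y+': [0.1, -0.2], 'R-': [0.1, -0.0], 'well2': [-0.1, 0.1], 'bal': [-0.1, 0.3]}
cap top [491.7314729  209.6860414  255.49274867] d tool [-0.01982202 -0.42782875  1.95689614]
22 [327.60372602 300.17556509]
34 [326.74582883 290.16620426]
50 [325.75071105 278.555847  ]
88 [323.89110646 256.85924556]
100 [323.41452893 251.29886322]
34 [310.90718454 290.17455881] [342.58445421 290.15784972]
88 [311.4287402  256.86580356] [336.353461   256.85268757]
foot edge top [array([323.38910995, 245.59503613]), array([323.37631974, 242.72500835]), array([323.36347525, 239.84280192])]
descent in tool [ 9.9924626  -0.38784195  0.01642438]
```

jog_arm(deltas=[0, 0.9, 2, 0, 0, -0.008, 0, 12, -0.4, 0, 0, 0, 0, 0, 12, -0.4, 0, 0, 0, 0, 0, 0, 0, 0, 0, 0, 0, 0])

```text
t: 7.42
eef_pos: [484.8, 210.8, 394.7]
tcp_rot: [1.664, 1.539, -0.33]
ft_force: [-0.6, -0.2, -0.2]
opening: 0.196
```

```bash
python3 - <<'E'
from look import *
from m import blobs,Y,R
s,c=look("w8",[490.4,208.1,450],-24)
print("Y",blobs(c,(100,50,520,320),Y,20));print("R",blobs(c,(100,10,520,310),R,20))
crop(c["image"],270,190,390,340,4.5,"w8e.png")
E
```

```text
t 7.42 pos [484.8 210.8 394.7] jaw -24.27 tilt [ 0.0301 -0.0103] j6 0.725 F [-0.6 -0.2 -0.2] M [-0.01 -0.08 -0.07] op 0.196
  d_tool [-55.1   8.    0. ] rot [-0.0046 -0.0029 -0.0317]
Y [(np.int32(1032), [323.19, 119.08]), (np.int32(620), [142.26, 137.63]), (np.int32(455), [486.13, 245.96])]
R [(np.int32(722), [192.72, 42.05]), (np.int32(158), [329.85, 306.63])]
```

View pics/w8e.png

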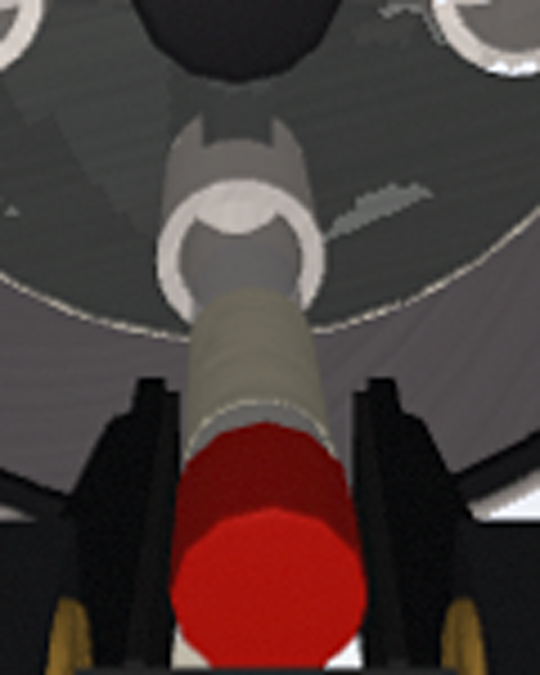

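```bash
python3 - <<'E'
from pnp import *
from cell import env
c=np.load("w8.npy",allow_pickle=True).item()
obs={"Y-":(142.26,137.63),"Y+":(486.13,245.96),"R-":(192.72,42.05),"well2":(323.2,246.9),"bal":(323.19,119.08)}
d,rot=fit(c,obs)
s=env.state();R,p=tool(s);zt=p[2]-163.5
w2=np.array(model(rot)["well2"]);top=p2w(d,329.5,322.3,zt);print("cap top",top,"d tool",R.T@np.r_[(w2-top)[:2],0])
for k in (50,68,88,100): print(k,w2p(d,top-[0,0,k]))
print("foot edge top",[w2p(d,top-[0,0,100]-R[:,2]*q) for q in (4,6,8)])
print("descent in tool",R.T@[0,0,-10.])
E
```

```text
fit corr rot [0.0006 0.0028 0.0017] t [ 2.92 -2.36  2.2 ] rotor -114.03 rms px 0.21
{'Y-': [0.1, -0.2], 'Y+': [0.2, -0.3], 'R-': [0.0, -0.1], 'well2': [-0.2, 0.3], 'bal': [-0.1, 0.4]}
cap top [491.64467149 208.3139116  231.68619496] d tool [-0.03669079 -1.06655821  0.67121208]
50 [326.65376866 278.50049558]
68 [325.92734046 267.3217855 ]
88 [325.24112177 256.7618433 ]
100 [324.87898878 251.18912493]
foot edge top [array([324.85992813, 245.49684424]), array([324.85033668, 242.63244925]), array([324.84070413, 239.75578021])]
descent in tool [ 9.99474823 -0.32222533  0.0343306 ]
```

jog_arm(deltas=[0, -1.1, 0.7, 0, 0, 0, 0, 8, -0.26, 0, 0, 0, 0, 0, 8, -0.26, 0, 0, 0, 0, 0, 8, -0.26, 0, 0, 0, 0, 0, 0, 0, 0, 0, 0, 0, 0])

```text
t: 8.1
eef_pos: [483.5, 210.8, 369.6]
tcp_rot: [1.681, 1.538, -0.313]
ft_force: [0.7, 0.7, -0.0]
opening: 0.193
```

```bash
python3 - <<'E'
from look import *
s,c=look("w9",[490.4,208.1,333.5],-24)
crop(c["image"],270,190,390,340,4.5,"w9e.png")
E
```

```text
t 8.1 pos [483.5 210.8 369.6] jaw -24.26 tilt [ 0.031  -0.0101] j6 0.727 F [ 0.7  0.7 -0. ] M [ 0.   -0.    0.06] op 0.193
  d_tool [36.3  6.2 -0.2] rot [-0.0045 -0.0035 -0.0325]
```

View pics/w9e.png

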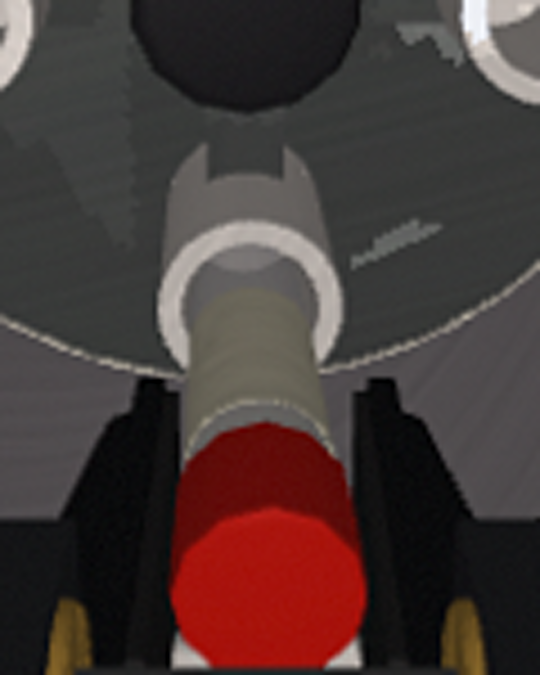

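jog_arm(deltas=[9, -0.3, 0, 0, 0, 0, 0, 9, -0.3, 0, 0, 0, 0, 0, 9, -0.3, 0, 0, 0, 0, 0, 0, 0, 0, 0, 0, 0, 0])

```text
t: 8.65
eef_pos: [483.6, 210.9, 341.0]
tcp_rot: [1.69, 1.538, -0.305]
ft_force: [0.6, 0.5, 0.4]
opening: 0.194
```

```bash
python3 - <<'E'
from look import *
s,c=look("w10",[490.4,208.1,333.5],-24)
E
```

```text
t 8.65 pos [483.6 210.9 341. ] jaw -24.27 tilt [ 0.0316 -0.0099] j6 0.73 F [0.6 0.5 0.4] M [-0.03 -0.03 -0.05] op 0.194
  d_tool [ 7.7  7.1 -0.2] rot [-0.0046 -0.0038 -0.0329]
```

View pics/w10.png

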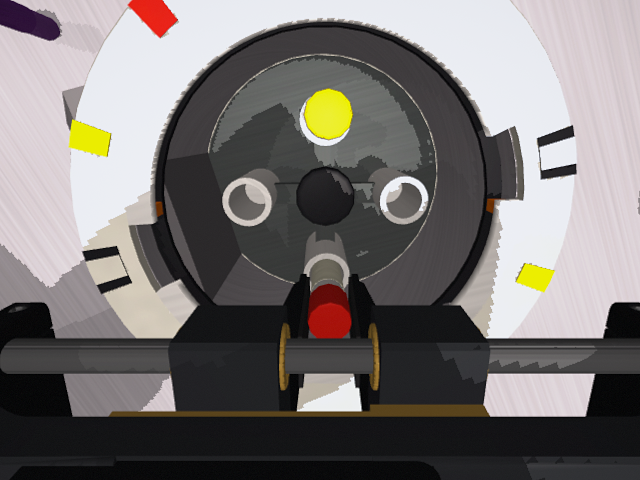

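jog_arm(deltas=[5, -0.2, 0, 0, 0, 0, 0, 2, 0, 0, 0, 0, 0, 0, 0, 0, 0, 0, 0, 0, 0])

```text
t: 9.07
eef_pos: [483.8, 211.0, 334.3]
tcp_rot: [1.714, 1.536, -0.281]
ft_force: [-0.8, -0.7, 0.1]
opening: 0.192
```

jog_arm(deltas=[1.5, 0, 0, 0, 0, 0, 0, 0, 0, 0, 0, 0, 0, 0])

```text
t: 9.32
eef_pos: [484.0, 211.1, 333.4]
tcp_rot: [1.739, 1.535, -0.255]
ft_force: [-0.4, -0.2, -0.2]
opening: 0.189
```

jog_arm(deltas=[2, 0, 0, 0, 0, 0, 0, 0, 0, 0, 0, 0, 0, 0])

```text
t: 9.57
eef_pos: [484.3, 211.2, 333.4]
tcp_rot: [1.79, 1.533, -0.204]
ft_force: [-2.2, -0.1, -1.2]
opening: 0.192
```

```bash
python3 - <<'E'
from look import *
s,c=look("w11",[490.4,208.1,333.5],-24)
d=eyes.read_camera("scene");crop(d["image"],370,130,480,260,4.5,"s11.png")
E
```

```text
t 9.57 pos [484.3 211.2 333.4] jaw -24.28 tilt [ 0.0375 -0.0078] j6 0.73 F [-2.2 -0.1 -1.2] M [-0.02  0.52  0.04] op 0.192
  d_tool [0.2 6.9 0.3] rot [-0.0047 -0.0082 -0.0374]
```

View pics/w11.png

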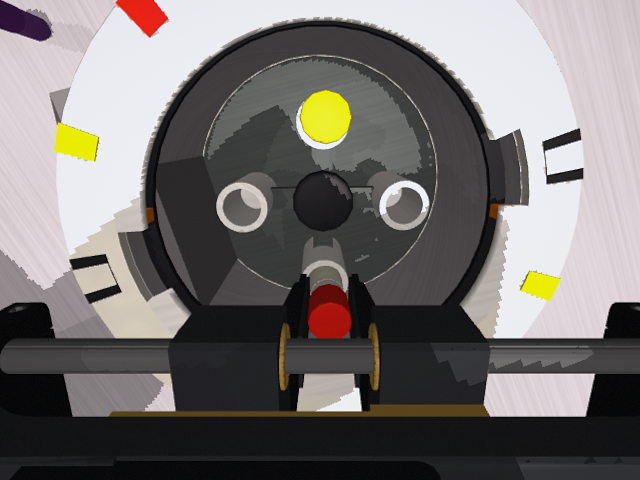

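View pics/s11.png

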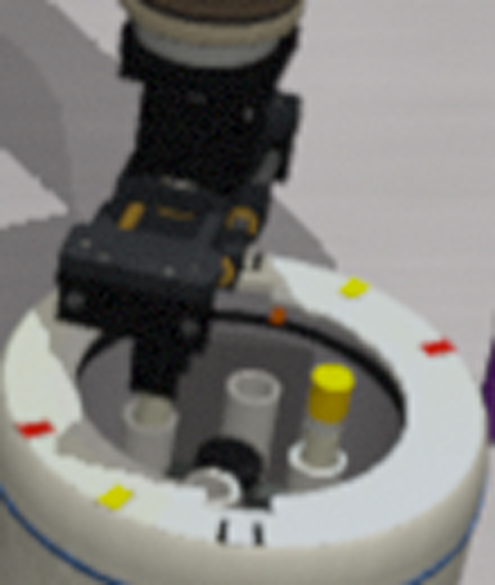

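jog_arm(deltas=[0, 0, 0, 0, 0, 0, 0.3, 0, 0, 0, 0, 0, 0, 0.5, 0, 0, 0, 0, 0, 0, 0.5, 0, 0, 0, 0, 0, 0, 0.5])

```text
t: 10.18
eef_pos: [484.5, 211.2, 332.8]
tcp_rot: [1.785, 1.532, -0.209]
ft_force: [0.1, 0.4, 0.1]
opening: 0.493
```

jog_arm(deltas=[-10, 0.4, 0, 0, 0, 0, 0.5, -20, 0.7, 0, 0, 0, 0, 0.5, -30, 1, 0, 0, 0, 0, 0.5, -40, 0, 0, 0, 0, -0.01, 0.5, -40, 0, 0, 0, 0, -0.02, 0.5, 0, 0, 0, 0, 0, 0, 0.5])

```text
t: 10.92
eef_pos: [481.1, 211.2, 480.2]
tcp_rot: [2.449, 1.559, 0.455]
ft_force: [1.6, 0.3, -0.7]
opening: 0.496
```

```bash
python3 - <<'E'
from look import *
s,c=look("w12",[490.4,208.1,333.5],-24)
d=eyes.read_camera("scene");crop(d["image"],350,170,490,310,4,"s12.png")
E
```

```text
t 10.93 pos [481.1 211.2 480.2] jaw -24.25 tilt [0.0107 0.0052] j6 0.71 F [ 1.6  0.3 -0.7] M [-0.03 -0.06 -0.03] op 0.496
  d_tool [146.8   8.6   0.3] rot [-0.0043 -0.0091 -0.0076]
```

View pics/w12.png

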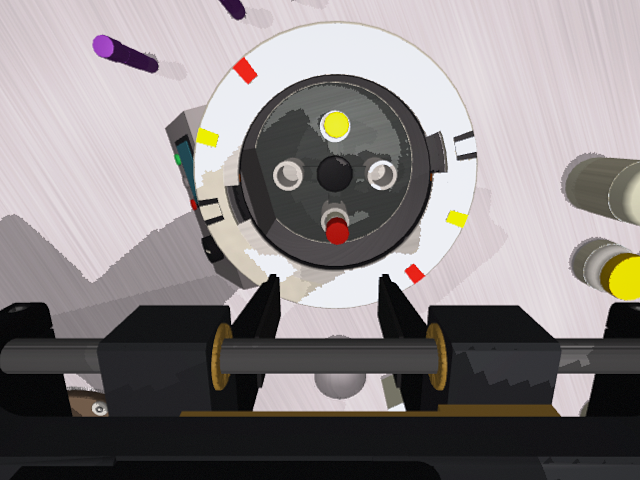

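View pics/s12.png

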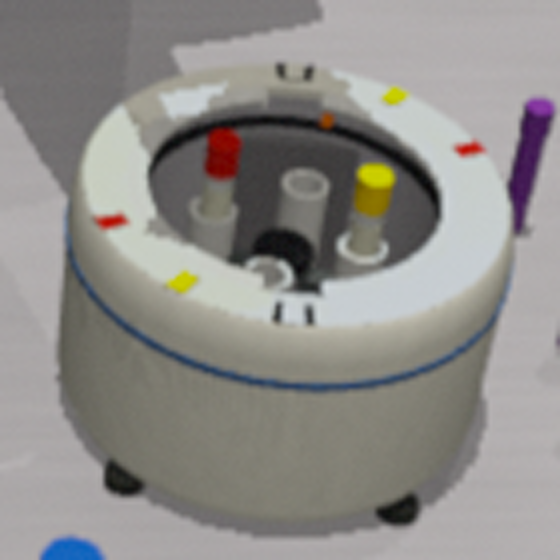

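jog_arm(deltas=[5, 27, 52, 0, -0.009, -0.0076, 0.6, 9, 27, 52, 0, 0, 0, 0.6, 9, 27, 52, 0, 0, 0, 0.6, 9, 27, 52, 0, 0, 0, 0.6, 9, 27, 52, 0, 0, 0, 0.6, 9, 27, 52, 0, 0, 0, 0.6, 9, 27, 52, 0, 0, 0, 0.6, 9, 27, 52, 0, 0, 0, 0.6, 9, 27, 52, 0, 0, 0, 0.6, 9, 27, 52, 0, 0, 0, 0.6])

```text
t: 12.28
eef_pos: [513.3, -388.7, 376.4]
tcp_rot: [-1.361, 1.55, 2.935]
ft_force: [0.9, 0.2, 0.0]
opening: 0.6
```

jog_arm(deltas=[0, 0, 0, -0.17, 0, 0, 0.6, 0, 0, 0, -0.17, 0, 0, 0.6, 0, 0, 0, -0.17, 0, 0, 0.6, 0, 0, 0, -0.17, 0, 0, 0.6, 0, 0, 0, -0.17, 0, 0, 0.6, 0, 0, 0, -0.17, 0, 0, 0.6, 0, 0, 0, -0.17, 0, 0, 0.6, 0, 0, 0, -0.17, 0, 0, 0.6])

```text
t: 13.28
eef_pos: [511.0, -393.1, 360.6]
tcp_rot: [-3.016, 1.529, 2.677]
ft_force: [0.8, 0.2, -0.0]
opening: 0.599
```

```bash
python3 - <<'E'
from look import *
s,c=look("w13",[515.5,-381,370],62.6)
E
```

```text
t 13.28 pos [ 511.  -393.1  360.6] jaw 56.23 tilt [-0.0377  0.0189] j6 -1.731 F [ 0.8  0.2 -0. ] M [ 0.05 -0.19  0.01] op 0.599
  d_tool [-9.3 12.5 -3.4] rot [-0.1112 -0.0421  0.0029]
```

View pics/w13.png

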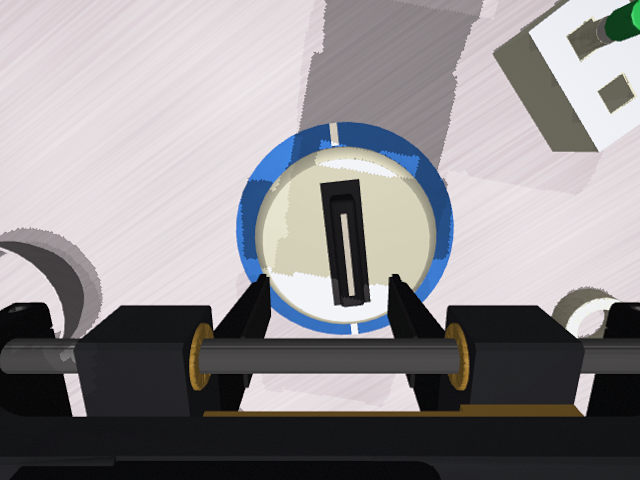

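jog_arm(deltas=[-5, 12.5, -3.4, -0.11, -0.042, 0.003, 0.6, 0, 0, 0, 0, 0, 0, 0.6])

```text
t: 13.58
eef_pos: [515.0, -380.7, 363.1]
tcp_rot: [2.794, 1.567, 2.32]
ft_force: [-0.5, 0.4, -0.0]
opening: 0.595
```

```bash
python3 - <<'E'
from look import *
s,c=look("w14",[515.5,-381,370],62.6)
R,p=tool(s)
print("axis at 190/handle:",w2p(c,p+R@[190,0,0]),w2p(c,[515.5,-381,20]),w2p(c,[515.5,-381,85]))
crop(c["image"],220,110,460,350,3,"w14c.png")
E
```

```text
t 13.57 pos [ 515.  -380.7  363.1] jaw 62.83 tilt [-0.0026  0.0028] j6 -1.837 F [-0.5  0.4 -0. ] M [ 0.08 -0.12 -0.05] op 0.595
  d_tool [-6.9  0.   0.5] rot [ 0.0041 -0.0036 -0.0013]
axis at 190/handle: [326.77365214 299.84140664] [326.97825254 226.90713861] [326.77133657 248.78917588]
```

View pics/w14c.png

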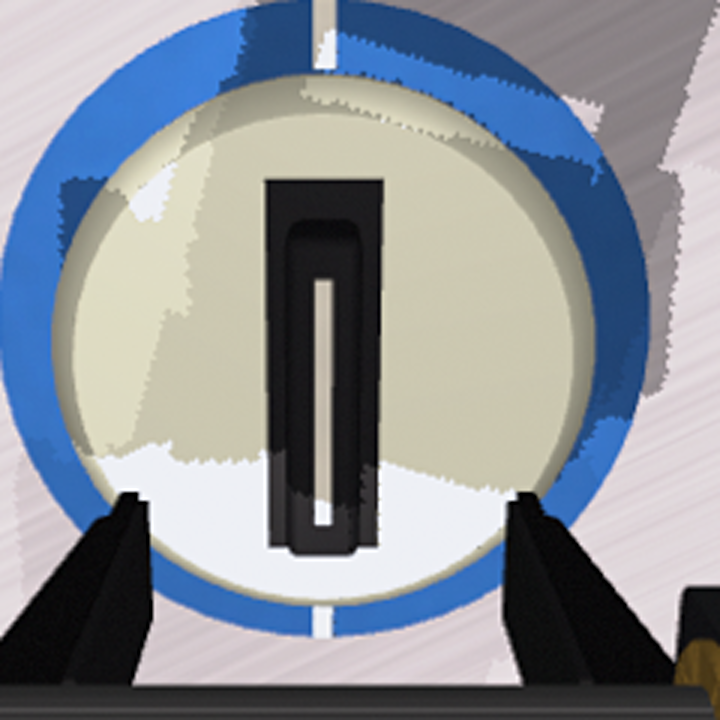

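```bash
cat > lidfit.py <<'E'
from h import *
from scipy.optimize import least_squares
def flange_pts(c,box,nmax=2000):
    im=c["image"].astype(int);r,g,b=im[...,0],im[...,1],im[...,2]
    m=np.zeros(r.shape,np.uint8);x0,y0,x1,y1=box
    m[y0:y1,x0:x1]=((b>r+50)&(b>g+20))[y0:y1,x0:x1]
    m=cv2.morphologyEx(m,cv2.MORPH_CLOSE,np.ones((9,9)))
    cs=max(cv2.findContours(m,cv2.RETR_EXTERNAL,cv2.CHAIN_APPROX_NONE)[0],key=len)
    return cs[:,0,:].astype(float)
def fitlid(c,pts,z=20,r=95,z0guess=None,fitz=False):
    o=[]
    def res(q):
        zz=q[2] if fitz else z
        w=np.array([p2w(c,u,v,zz)[:2] for u,v in pts]);return np.hypot(w[:,0]-q[0],w[:,1]-q[1])-r
    w=np.array([p2w(c,u,v,z)[:2] for u,v in pts])
    q0=list(w.mean(0))+([z] if fitz else [])
    s=least_squares(res,q0,loss="soft_l1",f_scale=0.7);return s.x,np.median(np.abs(s.fun))
E
python3 - <<'E'
from lidfit import *
c=np.load("w14.npy",allow_pickle=True).item()
pts=flange_pts(c,(200,90,460,340)); hull=cv2.convexHull(pts.astype(np.float32))[:,0]
hull=np.array([q for q in pts if (q[1]<270)or(q[1]>318 and abs(q[0]-328)<40)])
e=cv2.fitEllipse(hull.astype(np.float32));print(e,len(hull))
print("fixed z",fitlid(c,hull[::3]));print("free z",fitlid(c,hull[::3],fitz=True))
hx=[p2w(c,220+323.5/3-.4,110+v/3-.4,85) for v in (220,553)];print("handle top ends",hx,(hx[0]+hx[1])/2)
a=p2w(c,220+325/3-.4,110+20/3,20);b=p2w(c,220+322/3-.4,110+620/3,20);print("angle",np.degrees(np.arctan2(*(a-b)[1::-1])),np.degrees(np.arctan2(*(hx[0]-hx[1])[1::-1])))
E
```

```text
((327.31256103515625, 215.48654174804688), (197.3824920654297, 204.5757598876953), 91.80465698242188) 760
fixed z (array([ 514.80660754, -380.34264748]), np.float64(1.4457086692176944))
free z (array([ 514.27595002, -380.0990112 ,   14.63346864]), np.float64(1.0782303260752855))
handle top ends [array([ 474.41658851, -359.27292572,   85.        ]), array([ 546.43664501, -396.43670163,   85.        ])] [ 510.42661676 -377.85481368   85.        ]
angle 152.42490808856542 152.70536957105915
```

jog_arm(deltas=[10, 0, 0.5, 0.004, -0.0036, -0.0013, 0.6, 30, 0, 0, 0, 0, 0, 0.6, 30, 0, 0, 0, 0, 0, 0.6, 26, 0, 0, 0, 0, 0, 0.6, 0, 0, 0, 0, 0, 0, 0.6])

```text
t: 14.25
eef_pos: [514.0, -382.5, 260.0]
tcp_rot: [-3.136, 1.565, 2.653]
ft_force: [0.3, -0.0, 0.0]
opening: 0.599
```

```bash
python3 - <<'E'
from look import *
s,c=look("w15",[514.8,-380.5,247],62.6)
E
```

```text
t 14.25 pos [ 514.  -382.5  260. ] jaw 61.67 tilt [-0.0052  0.0028] j6 -1.818 F [ 0.3 -0.   0. ] M [ 0.05 -0.18 -0.04] op 0.599
  d_tool [13.   2.2 -0.2] rot [-0.0163 -0.0059 -0.    ]
```

View pics/w15.png

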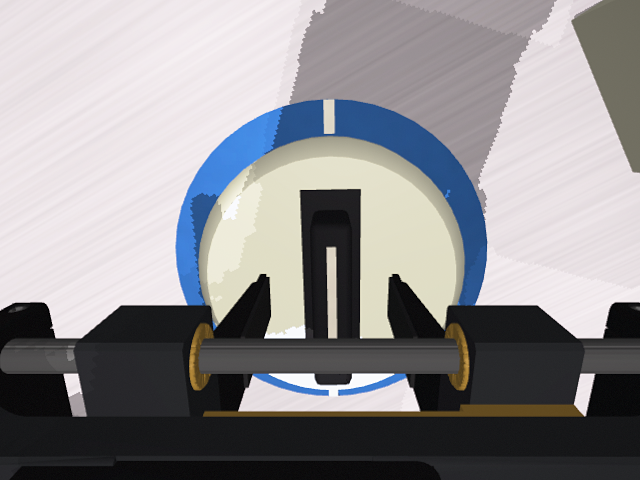

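jog_arm(deltas=[8, 1.2, 0, -0.016, -0.006, 0, 0.6, 5, 0, 0, 0, 0, 0, 0.6, 0, 0, 0, 0, 0, 0, 0.6])

```text
t: 14.68
eef_pos: [515.0, -382.0, 249.5]
tcp_rot: [-0.257, 1.565, -0.736]
ft_force: [-0.1, -0.7, 0.2]
opening: 0.6
```

```bash
python3 - <<'E'
from look import *
s,c=look("w16",[514.8,-380.5,247],62.6)
d=eyes.read_camera("scene");crop(d["image"],90,150,230,310,3.7,"s16.png")
E
```

```text
t 14.68 pos [ 515.  -382.   249.5] jaw 62.59 tilt [ 0.0041 -0.0037] j6 -1.833 F [-0.1 -0.7  0.2] M [ 0.05 -0.14  0.05] op 0.6
  d_tool [ 2.5  1.2 -0.9] rot [-0.0002  0.0053  0.0014]
```

View pics/w16.png

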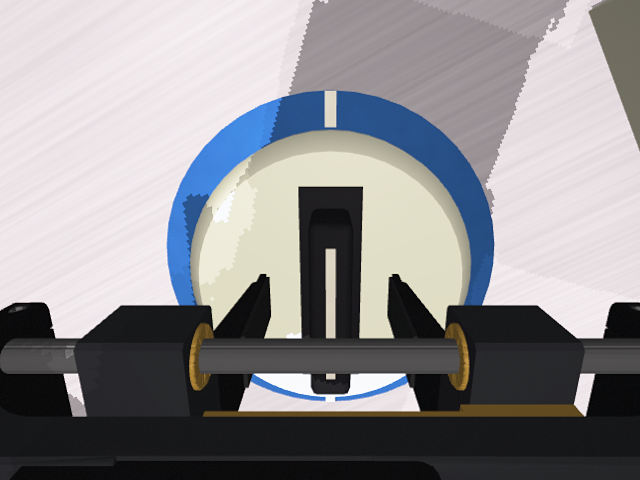

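View pics/s16.png

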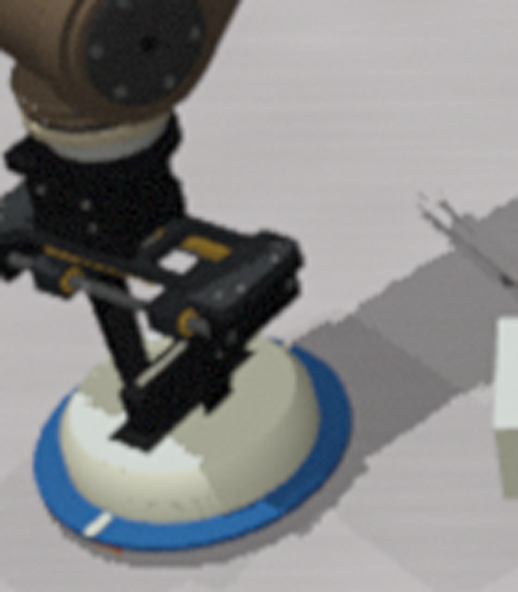

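jog_arm(deltas=[2, 0.5, 0, 0, 0.005, 0.001, 0.6, 0, 0, 0, 0, 0, 0, 0, 0, 0, 0, 0, 0, 0, 0, 0, 0, 0, 0, 0, 0, 0, 0, 0, 0, 0, 0, 0, 0, 0, 0, 0, 0, 0, 0, 0])

```text
t: 15.52
eef_pos: [515.4, -381.6, 248.4]
tcp_rot: [-0.468, 1.569, -0.947]
ft_force: [-0.3, -0.2, -0.4]
opening: 0.188
```

```bash
python3 - <<'E'
from look import *
s,c=look("w17",[514.8,-380.5,247],62.6)
E
```

```text
t 15.53 pos [ 515.4 -381.6  248.4] jaw 62.59 tilt [ 0.0009 -0.0012] j6 -1.832 F [-0.3 -0.2 -0.4] M [ 0.12 -0.17  0.03] op 0.188
  d_tool [ 1.4  0.7 -1. ] rot [-0.0002  0.0013  0.0007]
```

View pics/w17.png

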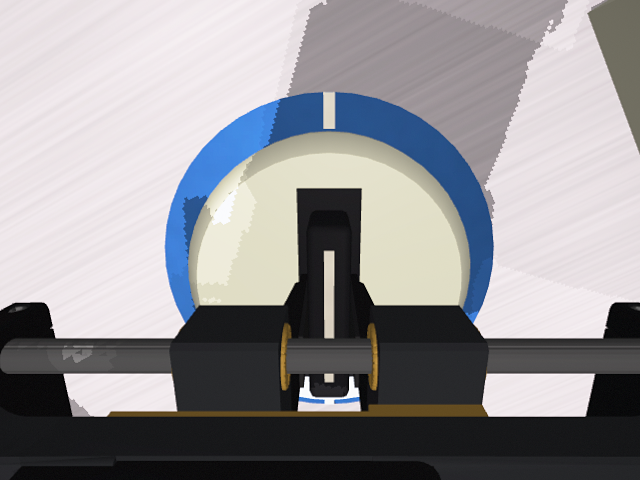

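jog_arm(deltas=[-10, 0, 0, 0, 0, 0, 0, -25, 0, 0, 0, 0, 0, 0, -40, 0, 0, 0, 0, 0, 0, -40, 0, 0, 0, 0, 0, 0, -40, 0, 0, 0, 0, 0, 0, -40, 0, 0, 0, 0, 0, 0, -15, 0, 0, 0, 0, 0, 0, 0, 0, 0, 0, 0, 0, 0])

```text
t: 16.58
eef_pos: [514.6, -380.7, 466.3]
tcp_rot: [3.118, 1.569, 2.64]
ft_force: [-0.4, 0.2, -2.5]
opening: 0.187
```

```bash
python3 - <<'E'
from look import *
s,c=look("w18",[507.5,247,460],62.6)
E
```

```text
t 16.57 pos [ 514.6 -380.7  466.3] jaw 62.58 tilt [-0.0013  0.0007] j6 -1.832 F [-0.4  0.2 -2.5] M [ 0.06 -0.15 -0.03] op 0.187
  d_tool [   6.7  554.  -295.4] rot [-0.0003 -0.0014 -0.    ]
```

View pics/w18.png

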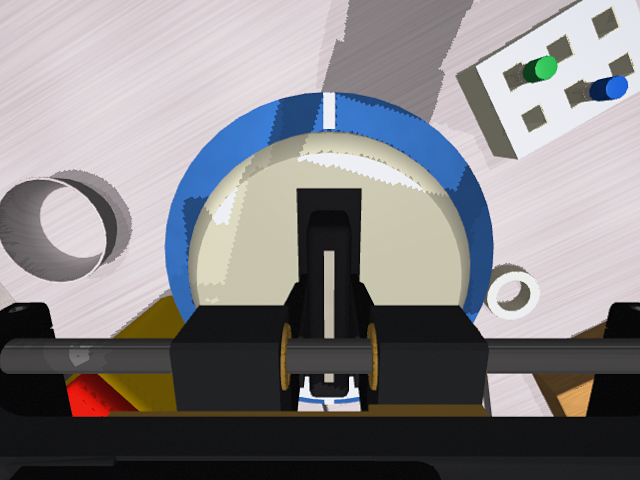

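jog_arm(deltas=[-1, 25, -13, 0, 0, 0, 0, -1, 46, -24.6, 0, 0, 0, 0, -1, 46, -24.6, 0, 0, 0, 0, -1, 46, -24.6, 0, 0, 0, 0, -1, 46, -24.6, 0, 0, 0, 0, -1, 46, -24.6, 0, 0, 0, 0, -1, 46, -24.6, 0, 0, 0, 0, -1, 46, -24.6, 0, 0, 0, 0, -1, 46, -24.6, 0, 0, 0, 0, -1, 30, -18, 0, 0, 0, 0])

```text
t: 17.88
eef_pos: [507.1, 111.4, 460.2]
tcp_rot: [-3.025, 1.54, 2.774]
ft_force: [0.2, -0.3, -2.3]
opening: 0.185
```

```bash
python3 - <<'E'
from look import *
s,c=look("w19",[507.5,247,460],79.9)
E
```

```text
t 17.88 pos [507.1 111.4 460.2] jaw 62.28 tilt [-0.029   0.0112] j6 -1.006 F [ 0.2 -0.3 -2.3] M [ 0.07 -0.13  0.04] op 0.185
  d_tool [  1.7 120.2 -62.7] rot [-0.3076 -0.0312 -0.0012]
```

jog_arm(deltas=[0, 40, -21, 0, -0.015, 0, 0, 0, 40, -21, 0, -0.015, 0, 0, 0, 38, -20, 0, 0, 0, 0, 0, 0, 0, -0.1, 0, 0, 0, 0, 0, 0, -0.1, 0, 0, 0, 0, 0, 0, -0.1, 0, 0, 0, 0, 0, 0, 0, 0, 0, 0])

```text
t: 18.8
eef_pos: [506.2, 253.2, 447.5]
tcp_rot: [-2.594, 1.548, -2.767]
ft_force: [-0.6, -0.6, -2.9]
opening: 0.187
```

```bash
python3 - <<'E'
from look import *
s,c=look("w20",[507.5,247,450],79.9)
E
```

```text
t 18.8 pos [506.2 253.2 447.5] jaw 80.12 tilt [-0.0215 -0.0084] j6 -1.051 F [-0.6 -0.6 -2.9] M [ 0.13 -0.13 -0.01] op 0.187
  d_tool [-2.5 -5.9  2.3] rot [ 0.0037 -0.0197  0.012 ]
```

View pics/w20.png

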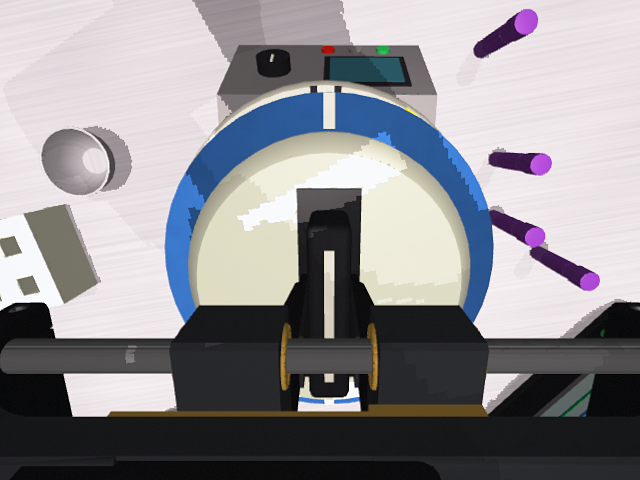

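jog_arm(deltas=[0, -5.9, 3, 0.004, -0.0197, 0.012, 0, 0, 0, 0, 0, 0, 0, 0])

```text
t: 19.1
eef_pos: [508.3, 246.2, 446.6]
tcp_rot: [0.234, 1.571, 0.052]
ft_force: [-1.0, -0.5, -1.6]
opening: 0.186
```

```bash
python3 - <<'E'
from look import *
s,c=look("w21",[508.3,247,415],79.9)
E
```

```text
t 19.1 pos [508.3 246.2 446.6] jaw 79.6 tilt [0.0002 0.    ] j6 -1.055 F [-1.  -0.5 -1.6] M [ 0.13 -0.14 -0.01] op 0.186
  d_tool [31.6  0.7 -0.2] rot [-0.0052  0.0002 -0.0001]
```

jog_arm(deltas=[15, 0.7, 0, -0.005, 0, 0, 0, 15, 0, 0, 0, 0, 0, 0, 0, 0, 0, 0, 0, 0, 0])

```text
t: 19.52
eef_pos: [508.2, 247.0, 414.0]
tcp_rot: [-2.715, 1.57, -2.892]
ft_force: [0.1, 0.1, -1.2]
opening: 0.187
```

```bash
python3 - <<'E'
from look import *
from m import blobs,Y,R
s,c=look("w22",[508.3,247,415],79.9)
print(blobs(c,(150,40,500,320),Y,10),blobs(c,(150,40,500,320),R,10))
crop(c["image"],150,60,510,330,2.2,"w22c.png")
d=eyes.read_camera("scene");crop(d["image"],350,130,490,290,3.7,"s22.png")
d=eyes.read_camera("top");crop(d["image"],175,190,305,320,4.5,"t22.png")
E
```

```text
t 19.52 pos [508.2 247.  414. ] jaw 79.87 tilt [-0.001  -0.0003] j6 -1.059 F [ 0.1  0.1 -1.2] M [ 0.12 -0.15 -0.01] op 0.187
  d_tool [-1.  -0.   0.1] rot [-0.0005 -0.0009  0.0004]
[(np.int32(489), [421.99, 103.44])] [(np.int32(280), [483.32, 175.11])]
```

View pics/w22c.png

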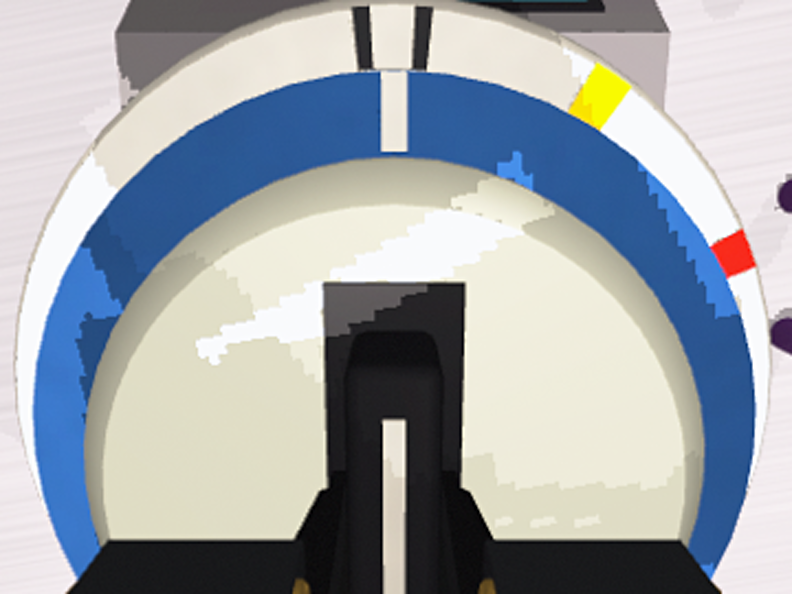

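View pics/s22.png

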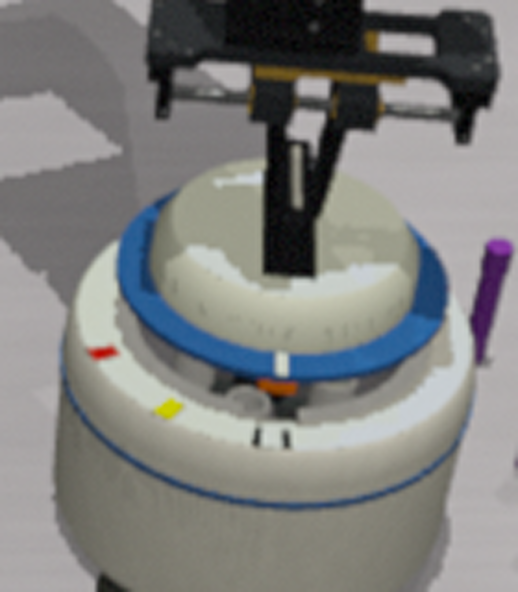

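View pics/t22.png

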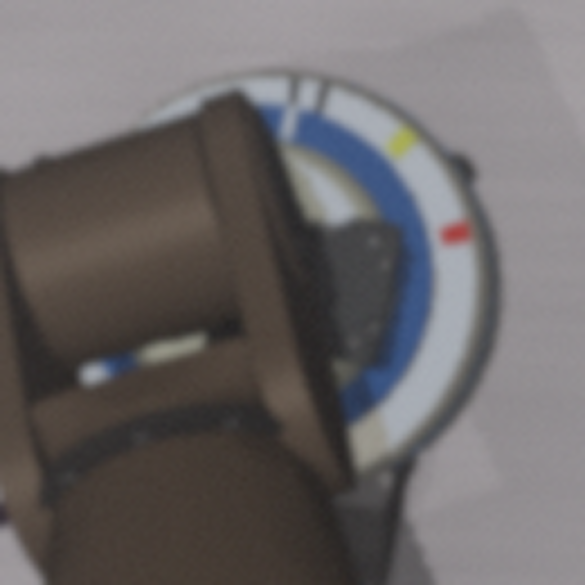

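```bash
python3 - <<'E'
from lidfit import *
c=np.load("w22.npy",allow_pickle=True).item()
from cell import env
s=env.state();R,p=tool(s);zl=p[2]-248.4
pts=flange_pts(c,(150,60,510,330))
# outer pts only : keep farthest from center per angle
cen=np.array([328.7,245.]);a=np.degrees(np.arctan2(pts[:,1]-cen[1],pts[:,0]-cen[0]));rr=np.hypot(*(pts-cen).T)
keep=[]
for k in range(-178,0,3):
    m=np.abs(a-k)<1.5
    if m.any(): keep.append(pts[m][np.argmax(rr[m])])
keep=np.array(keep);keep=keep[keep[:,1]<290]
L,e=fitlid(c,keep,z=zl+20);print("lid centre",L,e,"zl",zl)
Lz,ez=fitlid(c,keep,z=zl+20,fitz=True);print("free",Lz,ez)
# centrifuge marks: Y- at YAW+148, R- at +116 (seen), notch mark centre at 180
YAW=-10.1
obs=[((421.99,103.44),148),((483.32,175.11),116),((150+392.5/2.2,60+38/2.2),180)]
for uv,a in obs:
    w=p2w(c,*uv,150);print(a,w[:2],"centre",w[:2]-107.5*np.array([np.cos(np.radians(YAW+a)),np.sin(np.radians(YAW+a))]),"r from lid",np.hypot(*(w[:2]-L)),np.degrees(np.arctan2(w[1]-L[1],w[0]-L[0])))
E
```

```text
lid centre [506.36638906 248.61763326] 0.32697724197634415 zl 167.23698582079962
free [505.8108507  248.70690735 184.44279177] 0.08353580183418075
148 [425.48027075 320.32315498] centre [505.24267366 248.25229344] r from lid 108.09369074490633 138.44302044502277
116 [475.07053688 353.8086099 ] centre [504.52115289 250.42141913] r from lid 109.74776503209594 106.5685105593857
180 [401.08022636 267.3746965 ] centre [506.91431821 248.52277344] r from lid 106.94392678595734 169.8985541329001
```

jog_arm(deltas=[10, 0, 0, 0, 0, 0, 0, 8, 0, 0, 0, 0, 0, 0, 0, 0, 0, 0, 0, 0, 0])

```text
t: 20.05
eef_pos: [508.4, 247.1, 396.8]
tcp_rot: [0.534, 1.568, 0.357]
ft_force: [-0.2, 0.5, -2.2]
opening: 0.186
```

jog_arm(deltas=[6, 0, 0, 0, 0, 0, 0, 0, 0, 0, 0, 0, 0, 0])

```text
t: 20.3
eef_pos: [508.5, 247.2, 390.5]
tcp_rot: [0.524, 1.568, 0.347]
ft_force: [-0.4, 0.0, -2.2]
opening: 0.188
```

```bash
python3 - <<'E'
from look import *
s,c=look("w23",[508.3,247,383.4],79.9)
d=eyes.read_camera("scene");crop(d["image"],350,130,490,290,3.7,"s23.png")
E
```

```text
t 20.3 pos [508.5 247.2 390.5] jaw 79.88 tilt [0.0025 0.0009] j6 -1.059 F [-0.4  0.  -2.2] M [ 0.02 -0.15 -0.01] op 0.188
  d_tool [ 7.1 -0.2 -0.2] rot [-0.0003  0.0023 -0.0013]
```

View pics/s23.png

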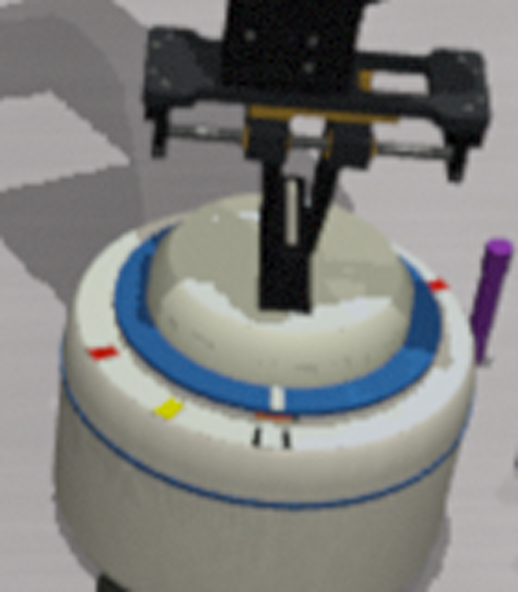

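jog_arm(deltas=[4, 0, 0, 0, 0.002, -0.001, 0, 1.5, 0, 0, 0, 0, 0, 0, 0, 0, 0, 0, 0, 0, 0])

```text
t: 20.78
eef_pos: [508.6, 247.2, 385.4]
tcp_rot: [0.621, 1.569, 0.444]
ft_force: [0.2, -0.2, -1.6]
opening: 0.189
```

jog_arm(deltas=[1.5, 0, 0, 0, 0, 0, 0, 0, 0, 0, 0, 0, 0, 0])

```text
t: 21.02
eef_pos: [508.6, 247.2, 383.8]
tcp_rot: [0.619, 1.569, 0.442]
ft_force: [-0.2, 1.3, -2.2]
opening: 0.187
```

jog_arm(deltas=[1.5, 0, 0, 0, 0, 0, 0, 0, 0, 0, 0, 0, 0, 0])

```text
t: 21.28
eef_pos: [508.5, 247.2, 383.6]
tcp_rot: [0.536, 1.568, 0.359]
ft_force: [-0.1, -1.0, -2.3]
opening: 0.186
```

jog_arm(deltas=[1.5, 0, 0, 0, 0, 0, 0, 0, 0, 0, 0, 0, 0, 0])

```text
t: 21.52
eef_pos: [508.4, 247.2, 383.6]
tcp_rot: [0.503, 1.566, 0.326]
ft_force: [-1.2, 0.7, -1.2]
opening: 0.187
```

```bash
python3 - <<'E'
from look import *
s,c=look("w24",[508.3,247,383.4],79.9)
d=eyes.read_camera("scene");crop(d["image"],350,130,490,290,3.7,"s24.png")
E
```

```text
t 21.52 pos [508.4 247.2 383.6] jaw 79.89 tilt [0.0041 0.0014] j6 -1.059 F [-1.2  0.7 -1.2] M [ 0.01  0.08 -0.04] op 0.187
  d_tool [ 0.2 -0.2 -0.1] rot [-0.0001  0.0038 -0.0021]
```

View pics/s24.png

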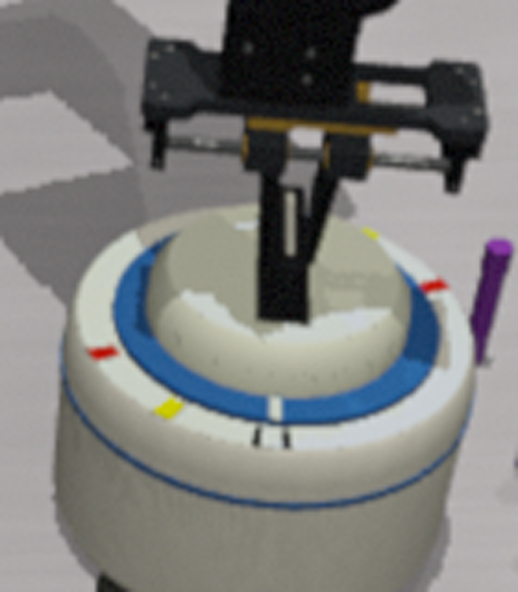

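View pics/w24.png

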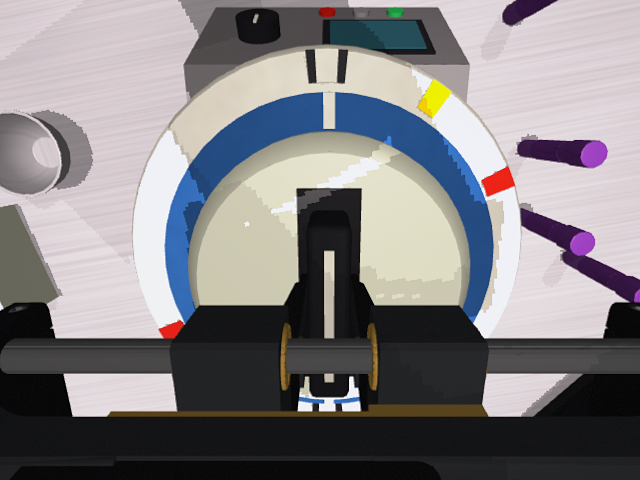

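jog_arm(deltas=[0, 0, 0, 0.08, 0, 0, 0, 0, 0, 0, 0.08, 0, 0, 0, 0, 0, 0, 0.08, 0, 0, 0])

```text
t: 22.0
eef_pos: [508.7, 246.7, 383.3]
tcp_rot: [0.188, 1.567, -0.233]
ft_force: [-1.0, -1.8, 3.0]
opening: 0.185
```

```bash
python3 - <<'E'
from look import *
s,c=look("w25",[508.3,247,383.4],47.8)
E
```

```text
t 22.0 pos [508.7 246.7 383.3] jaw 65.88 tilt [ 0.004 -0.001] j6 -0.813 F [-1.  -1.8  3. ] M [-0.34  0.28  0.45] op 0.185
  d_tool [-0.1  0.1 -0.5] rot [ 0.3155  0.0039 -0.0014]
```

View pics/w25.png

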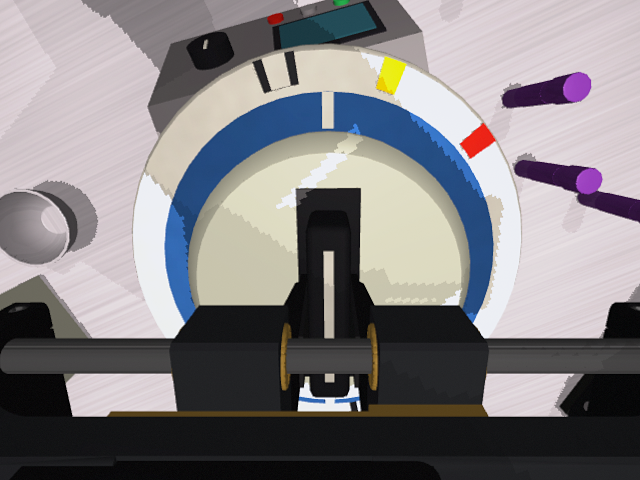

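jog_arm(deltas=[0, 0, 0, 0.08, 0, 0, 0, 0, 0, 0, 0.08, 0, 0, 0, 0, 0, 0, 0.08, 0, 0, 0, 0, 0, 0, 0, 0, 0, 0])

```text
t: 22.55
eef_pos: [508.7, 246.3, 383.3]
tcp_rot: [0.023, 1.567, -0.642]
ft_force: [0.0, -0.4, 2.8]
opening: 0.182
```

```bash
cat > ang.py <<'E'
from look import *
from m import blobs,Y,R
def ang(name):
    s,c=look(name,[508.3,247,383.4],47.8)
    ys=blobs(c,(150,30,500,320),Y,40);rs=blobs(c,(150,30,520,320),R,40);print(ys,rs)
    # pointer: pale pixels within blue band rows
    im=c["image"].astype(int);us=[]
    for v in range(100,126):
        r=im[v,300:360];w=np.nonzero((r[:,0]>150)&(r[:,1]>150))[0]
        if len(w): us.append((v,300+w.mean()))
    us=np.array(us);u=np.polyval(np.polyfit(us[:,0],us[:,1],1),[100,125]);print("pointer u",u,us.std(0)[1])
    a=p2w(c,u[0],100,155)[:2];b=p2w(c,u[1],125,155)[:2]
    print("pointer line dir",np.degrees(np.arctan2(*(a-b)[::-1])))
    for y in ys:
        w=p2w(c,*y[1],150)[:2]
        for cen in ([505.8,248.7],[507.5,247]):
            aa=p2w(c,u[1],112,155)[:2]
            f=lambda q:np.degrees(np.arctan2(q[1]-cen[1],q[0]-cen[0]))
            print(cen,"yellow",f(w),"pointer",f(p2w(c,u.mean(),112.5,155)),"r",np.hypot(*(w-cen)))
    crop(c["image"],250,40,430,160,4,name+"c.png")
E
python3 -c "
from ang import *
ang('w26')"
```

```text
t 22.55 pos [508.7 246.3 383.3] jaw 51.92 tilt [ 0.0033 -0.0025] j6 -0.569 F [ 0.  -0.4  2.8] M [0.15 0.16 0.  ] op 0.182
  d_tool [-0.1  0.3 -0.7] rot [ 0.0719  0.0041 -0.0002]
[(np.int32(758), [340.76, 64.58])] [(np.int32(112), [227.89, 38.91]), (np.int32(703), [445.13, 106.22])]
pointer u [328.5 328.5] 0.0
pointer line dir 141.8314943004141
[505.8, 248.7] yellow 138.21634144638622 pointer 141.5139433737102 r 106.93869185090861
[507.5, 247] yellow 138.14565724397664 pointer 141.33139605525506 r 109.33915107973745
```

View pics/w26c.png

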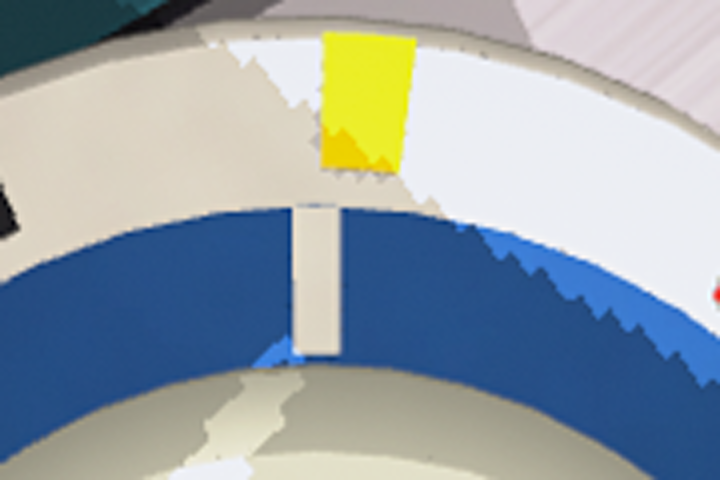

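jog_arm(deltas=[0, 0, 0, 0.062, 0, 0, 0, 0, 0, 0, 0, 0, 0, 0])

```text
t: 22.85
eef_pos: [508.7, 246.2, 383.3]
tcp_rot: [-0.001, 1.567, -0.722]
ft_force: [-0.3, -0.3, 2.7]
opening: 0.188
```

```bash
python3 -c "
from ang import *
ang('w27')
d=eyes.read_camera('scene');crop(d['image'],350,130,490,290,3.7,'s27.png')
s=env.state();plan(s,[508.3,247,383.4],47.8)"
```

```text
t 22.85 pos [508.7 246.2 383.3] jaw 48.64 tilt [ 0.0031 -0.0027] j6 -0.512 F [-0.3 -0.3  2.7] M [0.05 0.2  0.02] op 0.188
  d_tool [-0.1  0.3 -0.8] rot [ 0.0146  0.0041 -0.    ]
[(np.int32(753), [328.68, 64.09])] [(np.int32(107), [217.66, 45.41]), (np.int32(710), [435.92, 99.25])]
pointer u [328.5 328.5] 0.0
pointer line dir 138.55260293301882
[505.8, 248.7] yellow 138.20808508145078 pointer 138.17485141730435 r 106.94118193888275
[507.5, 247] yellow 138.13758375377995 pointer 138.08572983077516 r 109.34166015226491
t 22.95 pos [508.7 246.3 383.4] jaw 48.64 tilt [ 0.0033 -0.0026] j6 -0.512 F [-0.5 -2.   2.8] M [-0.01  0.26  0.09] op 0.19
  d_tool [-0.1  0.3 -0.8] rot [ 0.0147  0.0042 -0.0003]
```

View pics/w27c.png

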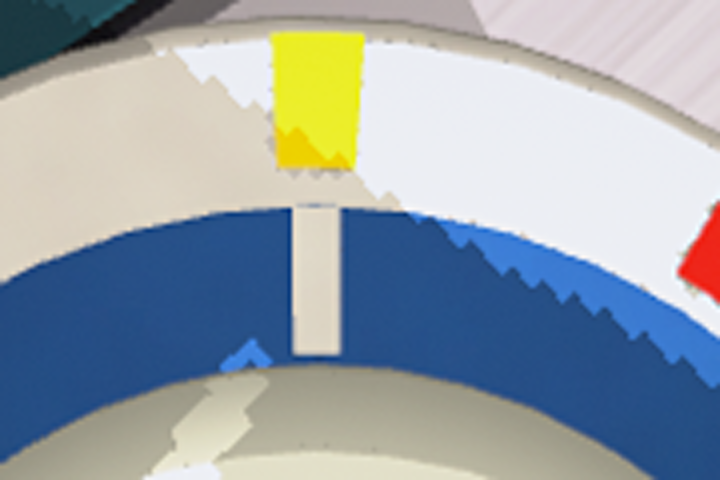

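View pics/s27.png

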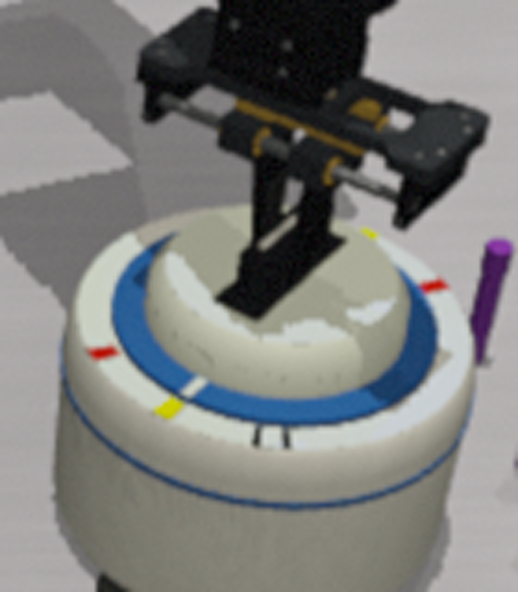

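```bash
python3 -c "
from look import *
env.job_done()
plan(env.state(),[508.3,247,383.4],47.8)"
```

```text
the job is handed in; nothing more can be done
the job is handed in; nothing more can be done
```

The job is handed in. The red-capped tube is in the well opposite the balance tube, the lid is fitted, and the gripper is holding it at the yellow marks. It took about 23 s of the 72 s allowed, and the interface gives no verdict, so these are my own last checks.

- **Tube:** It went in with almost no force and stopped at the expected depth (tool at 333.4 mm, expected 333.5 mm). After release its cap stood about level with the yellow one in the scene picture.
- **Lid:** The lugs passed the notches and the lid came to rest at tool height 383.6 mm, against 383.4 mm expected for flat on the collar.
- **Twist:** In the last wrist picture the lid's pointer was at 138.1–138.2° and the yellow mark at 138.1–138.2°. Two other readings disagreed slightly: the gripper's own angle was about 0.8° short, and the pointer's own direction was about 0.4° off. I did not turn further, and it stayed well short of where the lock bolt begins.
- **Hold:** Two readings 0.1 s apart showed no spring-back, with light downward pressure on the lid.
- **Other items:** I took no final whole-scene picture, so I did not separately confirm that everything else on the trolley stayed in place. I felt no unexpected contact and saw nothing disturbed in the pictures along the way.

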